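# Lever up a spray-gun rack and pack its front edge

## Task

The front edge of the heavy spray-gun rack has to stand higher so that the guns drain backwards. Hold the pry bar over the fulcrum's rod with its bent toe under the front edge and lever the edge up until there is clear room for the thicker of the two packers, then slip that packer, nose first, square and well in under the edge on top of the rest block, and push the rack back down until it sits firmly on the packer. Leave the pry bar lying on the bench clear of the rack and fulcrum, and do not disturb the other packer or the other things on the bench.

Things in the scene. Friction and masses are not known exactly. Their poses are not given: they have to be found in the camera images.
- stand: The rack's fixed mounting, bolted to the bench: two dark hinge blocks and a rest block. Origin on the bench straight below the middle of the rack's front edge; x points horizontally inwards from the front edge to the hinges, z up. The bench is at z = 0.
- rack (a joint): Tilt of the rack on its two hinges, 0 (level) to 0.13 rad; growing raises the front edge. Hinge line along the stand's y, 220 mm behind the front edge, 24 mm above the bench. About 2.8 kg. Hinge friction holds it wherever it is left: raising takes about 28 to 31 N at the edge, pushing down about 5 to 8 N. To take the thick packer easily it must stand at about 0.085 (edge up 19 mm) or more.
- rack_edge (a point): Middle of the rack's front bottom edge; moves with the rack. x points inwards along the plate to the hinges, z at right angles to the plate. The rack is a steel plate 300 mm wide (y -150 to 150), 12 mm thick, underside 24 mm above the bench when down; its top is bare for 135 mm from the front edge, behind that stands a rail with four guns.
- rest_edge (a point): Point on top of the rest block straight under the rack's front edge; axes as the stand's. The block is a fixed dark steel bar 26 mm wide (y), 24 mm high, its flat top running from 50 mm in front of this point to 32 mm behind it, 80 mm from the rack's middle (stand y = -80 mm). With the rack down the edge lies on it.
- fulcrum_rod (a point): Middle of the fulcrum's rod: a level steel rod 12 mm thick and 50 mm long (along y), centre 30 mm and crest 36 mm above the bench, 47 mm in front of the rack's front edge, 30 to 80 mm from the rack's middle on the other side from the rest block.
- pry_bar: Pry bar, loose, 0.6 kg, lying on its handle, toe roughly towards the rack. x along it to the toe, z up, origin on the handle's underside. Black rubber handle 24 x 24 mm, x -150 to -40 mm, z 0 to 24; dark flat steel shank 22 mm wide, z 7 to 17, on to x = 150; then a toe 26 mm long, 5 mm thick, bent up 20 degrees. Centre of mass near x = -52 mm.
- bar_toe (a point): Middle of the lower edge of the pry bar's toe end. With the shank's underside at bar x = 108 mm on the rod and the bar pitched 35 degrees, toe down, the toe tip is about 4 mm above the bench and 16 mm in under the rack's edge, and can be reached by sliding the bar down along its own length over the rod; pitched 5 degrees there, it has raised the rack to about 0.1 rad.
- thick_packer: The thicker packer, bare steel, loose, 0.2 kg: a base plate 60 (x) x 40 (y) x 12 mm thick with an upright tab 30 mm wide (y), 8 mm thick (x -30 to -22 mm) on its tail, top of the tab 52 mm above the underside. Origin in the centre of its underside, x to the nose (the end without tab).
- thick_packer_nose (a point): Middle of the thick packer's top nose edge (x 30, z 12 mm of it).
- thin_packer: The other packer, same shape with a base 5 mm thick, tab top 45 mm up. To be left alone; the two may have swapped places.
- gauge: Bystander: round black pressure gauge lying on its back, 48 mm across.
- spanner: Bystander: spanner, 160 mm.
- air_cap: Bystander: brass ring, 32 mm across.
- brush: Bystander: brush, 170 mm.
- fulcrum: The fixed dark steel block that carries the rod, 50 mm wide (y), 22 mm deep (x), 24 mm high; origin on the bench under the rod's middle, x inwards under the rack, parallel to the stand's.
Things that resemble listed ones, but are neither listed nor needed, are in the scene too. Leave any pink look-alike of the thick_packer alone. There is more than one size of the fulcrum; the job needs the smaller.

How it is judged:
By the outcome, as a careful person would: the job done as asked, in the order asked, and still so for the second after the job is handed in, with the robot touching nothing.
It also fails if it takes over 67 s, if anything falls off the work surface, if the arm or the gripper's body presses on something with over 40 N, if the wrist force passes 120 N, or if a joint passes its speed limit or range.

## Robot

A 6-joint arm with a two-finger parallel gripper is mounted at the origin on the work surface. World frame = base frame: x ahead of the robot, y to its left, z up, the work surface at z = 0. Lengths are in m, angles in rad, forces in N, time in s.
With the tool pointing down it reaches from about 0.375 to 0.9 m from the base axis. Payload 3.1 kg.
Tool frame: the origin (TCP) lies on the centre line of the jaws, within the pads' length; the fingertips stand robot.nose_length ahead of it and the grasp point (between the pads) lies 6 mm ahead of it (robot.nose_length is the distance from the TCP to the fingertips, in m); z points along the fingers, y is the line along which they close (so a half turn about z gives the same grasp; the last joint's range is limited). The gripper opens to 87 mm and grips with 3 to 60 N. Pads are 19 mm wide; open, the fingers measure 117 mm over their backs; the gripper's body (75 mm by 190 mm) begins 51 mm behind the grasp point.
Start: joints at [1.002, 0.527, 1.433, -0, 1.181, -0.178], TCP at [0.238, 0.578, 0.248] pointing down, gripper open.
Joint ranges: [-3.08, 3.08], [-0.75, 2.2], [0.22, 2.44], [-1.43, 4.57], [0, 2.65], [-2.85, 2.85]. Speed limits (rad/s): [2.79, 2.79, 3.14, 3.14, 3.14, 3.14].

## Interface

Orientations are given as a unit quaternion [x, y, z, w].
In Python, from rig import robot gives the robot as it stands.
- The arm moves only by the shell command python3 -m crank 'ROWS' [FORCE]. ROWS is JSON, one flat list of numbers, 7 for each row, row after row: the shift along the tool's x, y, z in mm, then the turn, a rotation vector about the tool's x, y, z in degrees, then the closure in counts, from 0 (fully open) to 255 (shut). In form: [x, y, z, ax, ay, az, fingers, x, y, z, ax, ay, az, fingers, ...]. A call has exactly 5 rows; each row is the pose to reach, as a shift and turn from the pose commanded when the call began, along the tool's axes at that moment; what a row does not reach only later rows make up. A row lasts 1/12 s, in which the tool goes at most 41.7 mm and 7.16 degrees, less where a joint would pass 70% of its speed; a pose out of reach is approached as far as the arm can. A call with a gripper value outside its range is refused whole. The fingers move at their own pace and stop on an object; FORCE is the grip in N (left out, the last holds). Time passes only in rows, so rows that repeat a pose let the fingers close, or fill a call up. It gives the time, the measured TCP pose, the force, the opening and the grip force at its end, in the units of the state.
- robot.get_obs(): the state, without advancing time (a new reading comes with each control period).
- robot.camera(name): name is "scene" or "top" or "wrist"; returns a dict with "pixels" (384x512x3 uint8, red, green, blue), "intrinsics" (3x3 intrinsics, pixels), "extrinsics" (4x4, takes a point from camera to world coordinates); the wrist camera has in their place "mount" (4x4, takes a point from camera to tool coordinates, whose origin is the TCP and whose axes are the flange's). Camera axes: x right, y down, z forward; pixel columns grow to the right and rows downward; lengths in m; the calibration is good to about 2 mm. A picture is of the moment at which its call begins: read the wrist's pose just before it. There is no depth.
- robot.hand_in(): hands the job in; it is judged then, once.
The state is a dict: "time": time; "q": joint angles; "joint_velocities": joint speeds; "joint_torque": joint torques, N m; "position": TCP position; "tool_rot": TCP orientation; "ft_force": force on the tool from outside, world axes, zero at the start; "moment": the same for the moment, N m; "grip_width": finger opening in m; "grip_force": force on a finger pad.
Only numpy, scipy, OpenCV 4.12 (cv2) and the standard library are available. Lean on these libraries where they do the work, as an engineer would, in place of code of your own. Each camera call takes 0.05 s, during which the arm holds its last target. There are 200 camera calls.

## Working session

There is one attempt and no reset: what is moved stays moved. The work goes in short steps, Python scripts to look and compute and a shell command to move; the robot and the scene stay as the last step left them, time stands still between calls to the robot, and variables do not carry over. Pictures are saved under pics/ and viewed, at most 10 in all, crops included, and the job is handed in when it is done.

```bash
ls; mkdir -p pics; python3 - <<'E'
from rig import robot
import cv2,numpy as np
o=robot.get_obs();print({k:np.round(v,3).tolist() for k,v in o.items()},robot.nose_length)
for n in("scene","top","wrist"):
    c=robot.camera(n);cv2.imwrite(f"pics/{n}0.png",c["pixels"][:,:,::-1]);np.savez(f"pics/{n}0.npz",**{k:np.array(v) for k,v in c.items()})
    print(n,c["intrinsics"],np.round(c.get("extrinsics",c.get("mount")),4).tolist())
a=cv2.resize(cv2.imread("pics/top0.png"),(800,600),interpolation=cv2.INTER_CUBIC);cv2.imwrite("pics/top0b.png",a)
a=cv2.resize(cv2.imread("pics/scene0.png"),(800,600),interpolation=cv2.INTER_CUBIC);cv2.imwrite("pics/scene0b.png",a)
E
```

```text
pics
{'time': 0.0, 'q': [1.002, 0.528, 1.434, -0.0, 1.181, -0.178], 'joint_velocities': [0.002, -0.001, -0.0, -0.002, -0.001, 0.001], 'joint_torque': [0.0, -44.004, -17.66, 0.063, 0.058, -0.0], 'position': [0.238, 0.577, 0.247], 'tool_rot': [0.194, 0.981, -0.001, -0.0], 'ft_force': [0.503, -0.081, 0.335], 'moment': [-0.007, 0.045, -0.061], 'grip_force': 0.0, 'grip_width': 0.087} 0.025
scene [[455.0280488    0.         255.59262676]
 [  0.         455.0280488  187.42413285]
 [  0.           0.           1.        ]] [[0.2456, 0.8227, -0.5127, 1.2145], [0.9694, -0.2045, 0.1362, -0.1478], [0.0072, -0.5304, -0.8477, 1.144], [0.0, 0.0, 0.0, 1.0]]
top [[446.1053991    0.         265.10507679]
 [  0.         446.1053991  188.84323643]
 [  0.           0.           1.        ]] [[0.0292, -0.9712, 0.2363, 0.3102], [-0.9996, -0.0277, 0.0094, 0.0054], [-0.0025, -0.2365, -0.9716, 1.1224], [0.0, 0.0, 0.0, 1.0]]
wrist [[321.00702314   0.         253.60708985]
 [  0.         321.00702314 188.81222303]
 [  0.           0.           1.        ]] [[-0.0009, -0.9658, -0.2594, 0.0699], [1.0, -0.0008, -0.0002, 0.0016], [-0.0, -0.2594, 0.9658, -0.1384], [0.0, 0.0, 0.0, 1.0]]
```

View pics/top0b.png

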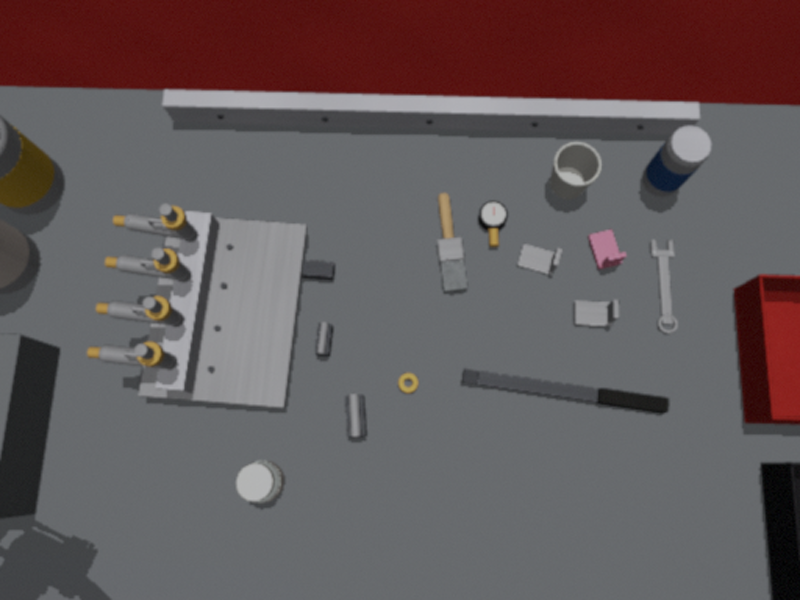

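View pics/scene0b.png

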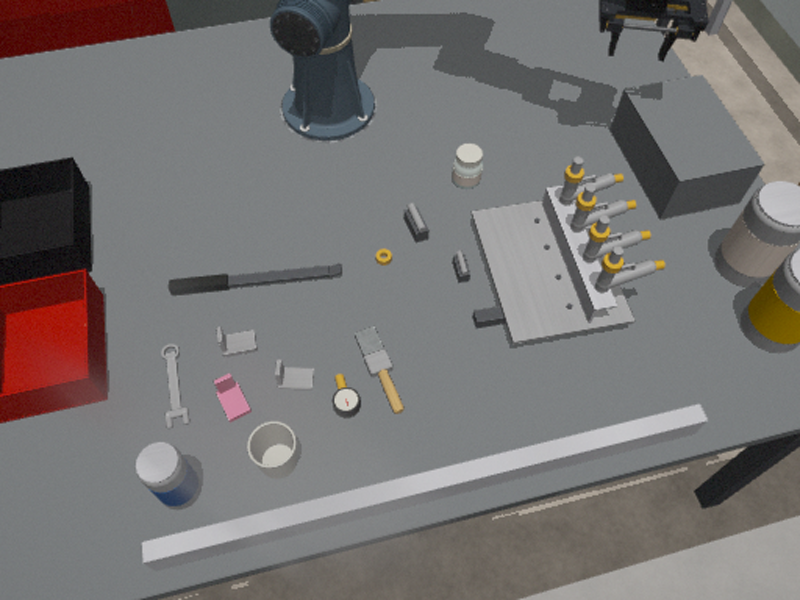

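The top view shows the rack at left with its front edge from (305,223) to (285,405) in 800x600 pixels. The rest block is at (318,270), the small fulcrum at (323,338), the large look-alike at (357,415) and the bar from (465,378) to (667,402). The two grey packers are at (540,260) and (595,313). I'll crop in on the packers, the rack front and the bar.

```bash
python3 - <<'E'
import cv2,numpy as np
t=cv2.imread("pics/top0.png");s=cv2.imread("pics/scene0.png")
def up(im,x0,y0,w,h,W,H):
    c=cv2.resize(im[y0:y0+h,x0:x0+w],(W,H),interpolation=cv2.INTER_CUBIC)
    return cv2.convertScaleAbs(c,alpha=1.4)
A=up(s,135,200,80,60,400,300); B=up(t,325,150,80,60,400,300)
C=up(t,165,130,80,60,400,300); D=up(t,290,220,144,54,400,150)
D=np.vstack([D,up(s,290,130,80,30,400,150)])
cv2.imwrite("pics/crop1.png",np.vstack([np.hstack([A,B]),np.hstack([C,D])]))
E
```

```text
(no output)
```

View pics/crop1.png

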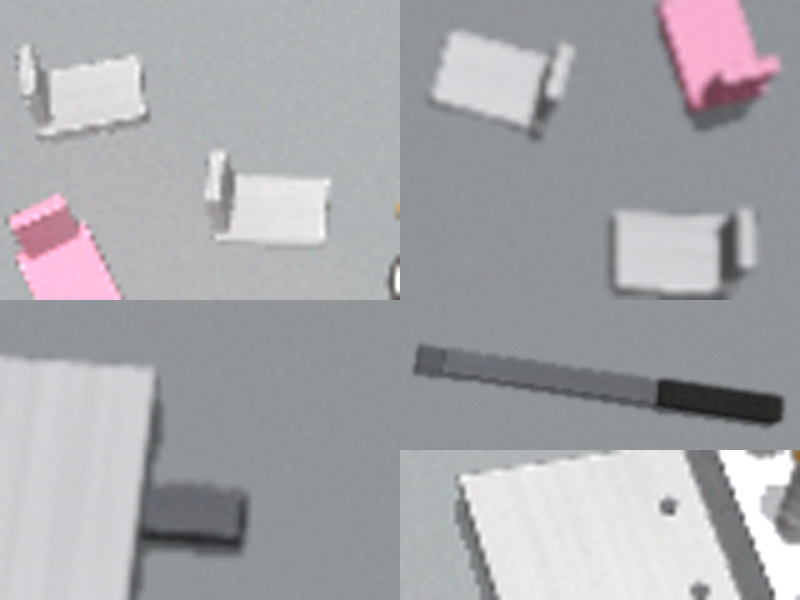

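The packer at lower right in the top view, about (380,200) in raw pixels, looks thicker than the other. I'll turn the key pixels into positions.

```bash
cat > h.py <<'E'
import numpy as np,cv2
from scipy.spatial.transform import Rotation as R
def load(n,wp=None):
    d=dict(np.load(f"pics/{n}.npz"));T=d.get("extrinsics")
    return d["pixels"],d["intrinsics"],T
def ray(K,T,p,z):
    p=np.atleast_2d(p).astype(float);d=np.c_[p,np.ones(len(p))]@np.linalg.inv(K).T@T[:3,:3].T
    return T[:3,3]+d*((z-T[2,3])/d[:,2])[:,None]
def proj(K,T,P):
    c=(np.atleast_2d(P)-T[:3,3])@T[:3,:3];u=c@K.T;return u[:,:2]/u[:,2:]
def tri(a,b):
    A=[];y=[]
    for K,T,p in(a,b):
        d=T[:3,:3]@np.linalg.inv(K)@[*p,1];d/=np.linalg.norm(d);M=np.eye(3)-np.outer(d,d);A.append(M);y.append(M@T[:3,3])
    return np.linalg.lstsq(np.vstack(A),np.hstack(y),rcond=None)[0]
E
python3 - <<'E'
from h import *
np.set_printoptions(precision=4,suppress=True)
im,K,T=load("top0");ims,Ks,Ts=load("scene0")
c=ray(K,T,[(196,143.6),(181.8,259.8)],.036);print("rack corners",c,np.linalg.norm(c[0]-c[1]))
cs=ray(Ks,Ts,[(302,135.5)],.036);print("scene corner",cs)
g=im.max(2)
def comp(m,seed):
    n,l,s,ce=cv2.connectedComponentsWithStats(m.astype(np.uint8));b=min(range(1,n),key=lambda i:np.hypot(*(ce[i]-seed))+ (1e3 if s[i,4]<25 else 0));return l==b,s[b],ce[b]
m,s,ce=comp(g<45,(405,256));print("handle",s,ce)
ys,xs=np.nonzero(m);r=cv2.minAreaRect(np.c_[xs,ys].astype(np.float32));b=cv2.boxPoints(r);print(ray(K,T,b,.02))
print("toe end",ray(K,T,[(296,241.5)],.017),"handle c",ray(K,T,[ce],.022))
# fulcrum rod
print("fulcrum px", ray(K,T,[(324/1.5625,325/1.5625),(322/1.5625,353/1.5625)],.033))
for nm,box in(("A",(360,185,400,215)),("B",(325,150,362,182))):
    x0,y0,x1,y1=box;mm=np.zeros(g.shape,bool);mm[y0:y1,x0:x1]=(im[y0:y1,x0:x1].min(2)>125)&(np.ptp(im[y0:y1,x0:x1].astype(int),axis=2)<40)
    ys,xs=np.nonzero(mm);r=cv2.minAreaRect(np.c_[xs,ys].astype(np.float32));print(nm,mm.sum(),r,ray(K,T,cv2.boxPoints(r),.012),ray(K,T,[r[0]],.012))
E
```

```text
rack corners [[0.689  0.197  0.036 ]
 [0.3924 0.2118 0.036 ]] 0.2969226289991698
scene corner [[0.3952 0.2162 0.036 ]]
handle [382 249  45  15 428] [404.2874 256.3341]
[[ 0.4124 -0.2748  0.02  ]
 [ 0.4361 -0.2791  0.02  ]
 [ 0.4233 -0.3859  0.02  ]
 [ 0.3997 -0.3811  0.02  ]]
toe end [[ 0.4469 -0.0644  0.017 ]] handle c [[ 0.4177 -0.3293  0.022 ]]
fulcrum px [[0.522  0.1581 0.033 ]
 [0.477  0.1586 0.033 ]]
A 323 ((381.5, 199.5), (15.0, 27.0), 90.0) [[ 0.5794 -0.247   0.012 ]
 [ 0.5814 -0.3159  0.012 ]
 [ 0.5423 -0.3144  0.012 ]
 [ 0.5403 -0.246   0.012 ]] [[ 0.5608 -0.2808  0.012 ]]
B 313 ((345.1866455078125, 165.29818725585938), (26.21196174621582, 16.213584899902344), 7.765166282653809) [[ 0.6311 -0.1531  0.012 ]
 [ 0.6748 -0.159   0.012 ]
 [ 0.667  -0.2265  0.012 ]
 [ 0.6235 -0.22    0.012 ]] [[ 0.649  -0.1897  0.012 ]]
```

```bash
cat >> h.py <<'E'
def Rt(yaw,pitch=0):
    "tool x heading yaw (deg, world), pitched toe-down by pitch (deg)"
    a=np.radians(yaw);x=np.array([np.cos(a),np.sin(a),0]);z=np.array([0,0,-1.]);M=np.c_[x,np.cross(z,x),z]
    return M@R.from_rotvec([0,-np.radians(pitch),0]).as_matrix()
def rel(pos,yaw,pitch=0,frm=None):
    from rig import robot
    o=robot.get_obs();p,q=(o["position"],R.from_quat(o["tool_rot"]).as_matrix()) if frm is None else frm
    d=q.T@(np.array(pos)-p)*1e3;w=R.from_matrix(q.T@Rt(yaw,pitch)).as_rotvec(degrees=True)
    print("rel",np.round(d,1),np.round(w,2));return d,w
def wpic(name):
    from rig import robot
    o=robot.get_obs();c=robot.camera("wrist");T=np.eye(4);T[:3,:3]=R.from_quat(o["tool_rot"]).as_matrix();T[:3,3]=o["position"]
    T=T@np.array(c["mount"]);np.savez(f"pics/{name}.npz",pixels=c["pixels"],intrinsics=c["intrinsics"],extrinsics=T)
    cv2.imwrite(f"pics/{name}.png",c["pixels"][:,:,::-1])
def st():
    from rig import robot
    o=robot.get_obs();M=R.from_quat(o["tool_rot"]).as_matrix();x=M[:,0];f=np.round
    print("t",f(o["time"],2),"p",f(np.array(o["position"])*1e3,1),"yaw",f(np.degrees(np.arctan2(x[1],x[0])),2),"pitch",f(np.degrees(np.arctan2(-x[2],np.hypot(*x[:2]))),2),"roll",f(np.degrees(M[2,1]),2),"F",f(o["ft_force"],1),"M",f(o["moment"],2),"w",f(o["grip_width"]*1e3,1),"g",f(o["grip_force"],1),"q",f(o["q"],2))
E
python3 -c "
from h import *
st();rel([.49,.02,.30],86.5);rel([.38,.30,.32],86.5)"
```

```text
t 0.15 p [237.8 577.4 246.8] yaw 157.61 pitch -0.02 roll -0.1 F [-0.4  0.2 -0.2] M [-0.03  0.01 -0.05] w 86.9 g 0.0 q [ 1.    0.53  1.43 -0.    1.18 -0.18]
rel [-445.5 -419.4  -52.6] [-9.000e-02  5.000e-02  7.111e+01]
rel [-237.2 -202.5  -73. ] [-9.000e-02  5.000e-02  7.111e+01]
```

```bash
python3 -m crank '[-40,-20,-73,0,0,7,0, -90,-60,-73,0,0,14,0, -145,-110,-73,0,0,21,0, -145,-110,-73,0,0,28,0, -145,-110,-73,0,0,35,0]' 20
python3 -c "
from h import *
st();rel([.49,.02,.30],86.5);rel([.38,.30,.32],86.5)"
```

```text
time: 0.57
position: [0.3305, 0.4193, 0.3208]
tool_rot: [0.482, 0.876, -0.0, 0.0]
ft_force: [0.9, 0.3, -0.2]
grip_width: 0.0869
grip_force: 0.0
t 0.57 p [330.5 419.3 320.8] yaw 122.32 pitch 0.01 roll 0.0 F [ 0.9  0.3 -0.2] M [-0.04 -0.05  0.02] w 86.9 g 0.0 q [ 0.69  0.32  1.57 -0.    1.25  0.13]
rel [-422.7  -78.7   20.9] [0.000e+00 1.000e-02 3.582e+01]
rel [-127.3  -22.     0.9] [0.000e+00 1.000e-02 3.582e+01]
```

```bash
python3 -m crank '[-40,-8,0,0,0,7.1,0, -80,-16,0,0,0,14.2,0, -120,-24,0,0,0,21.3,0, -160,-32,0,0,0,28.4,0, -200,-40,0,0,0,35.5,0]' 
python3 -c "
from h import *
st();rel([.51,.09,.22],86.5)"
```

```text
time: 0.98
position: [0.4043, 0.229, 0.3205]
tool_rot: [0.727, 0.687, -0.0, -0.0]
ft_force: [0.6, 1.0, 0.4]
grip_width: 0.0869
grip_force: 0.0
t 0.98 p [404.3 229.  320.5] yaw 86.78 pitch -0.0 roll -0.0 F [0.6 1.  0.4] M [-0.03  0.02 -0.03] w 86.9 g 0.0 q [0.27 0.22 1.72 0.   1.2  0.33]
rel [-132.9  113.3  100.5] [-0.   -0.    0.28]
```

```bash
python3 -m crank '[-25,20,15,0,0,0,0, -55,45,35,0,0,0,0, -80,70,60,0,0,0,0, -110,95,80,0,0,0,0, -133,113,100,0,0,0,0]' >/dev/null
python3 -m crank '[0,0,0,0,0,0,0,0,0,0,0,0,0,0,0,0,0,0,0,0,0,0,0,0,0,0,0,0,0,0,0,0,0,0,0]' >/dev/null
python3 -c "
from h import *
st();wpic('w1');rel([.57,-.25,.22],86.5)
a=cv2.imread('pics/w1.png');cv2.imwrite('pics/w1b.png',cv2.resize(a,(800,600),interpolation=cv2.INTER_CUBIC))"
```

```text
t 1.82 p [509.9  93.6 221.5] yaw 87.22 pitch -0.01 roll 0.07 F [-0.7 -0.9 -0.1] M [-0.05  0.04  0.04] w 86.8 g 0.0 q [-0.03  0.42  1.73  0.    0.99  0.01]
rel [-340.3   76.5    1.6] [ 0.09 -0.01  0.72]
```

View pics/w1b.png

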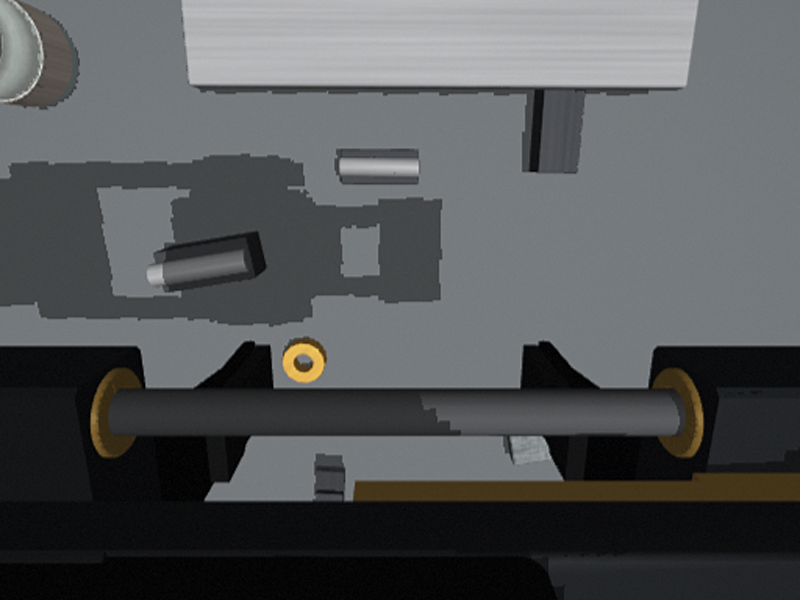

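Wrist view (800x600): rack front top edge runs (190,84)–(687,87), the rod (341,165)–(418,166), and the rest block has columns 523–585 with its front end at row 172. Next I'll compute the stand frame and head for the packers.

```bash
python3 -c "
from h import *
np.set_printoptions(precision=4,suppress=True)
im,K,T=load('w1');f=1/1.5625
s=lambda *a:np.array(a)*f-.2
c=ray(K,T,s((190,84),(687,87.5)),.036);print('corners',c,np.linalg.norm(c[0]-c[1]));m=c.mean(0);d=c[0]-c[1];print('mid',m,'edge yaw',np.degrees(np.arctan2(d[1],d[0]))-90)
r=ray(K,T,s((341,165),(418.5,166)),.035);print('rod',r,r.mean(0))
b=ray(K,T,s((540,172),(579,172)),.024);print('rest front top',b)
"
python3 -m crank '[-40,8,0,0,0,0,0, -80,18,0,0,0,0,0, -120,28,0,0,0,0,0, -160,36,0,0,0,0,0, -200,46,0,0,0,0,0]' >/dev/null
python3 -m crank '[-40,8,0,0,0,0,0, -80,16,0,0,0,0,0, -120,24,0,0,0,0,0, -140,30,0,0,0,0,0, -140,30,0,0,0,0,0]' >/dev/null
python3 -c "
from h import *
st();wpic('w2')
a=cv2.imread('pics/w2.png');cv2.imwrite('pics/w2b.png',cv2.resize(a,(800,600),interpolation=cv2.INTER_CUBIC))"
```

```text
corners [[0.3933 0.2159 0.036 ]
 [0.6917 0.1992 0.036 ]] 0.2988649538538242
mid [0.5425 0.2076 0.036 ] edge yaw 86.79779593689301
rod [[0.4801 0.1645 0.035 ]
 [0.5286 0.1615 0.035 ]] [0.5043 0.163  0.035 ]
rest front top [[0.6079 0.1537 0.024 ]
 [0.6332 0.1524 0.024 ]]
t 2.7 p [ 570.8 -255.9  221.6] yaw 86.92 pitch 0.24 roll 0.25 F [ 0.4  0.1 -0.1] M [-0.08 -0.01 -0.01] w 87.4 g 0.0 q [-0.6   0.55  1.46 -0.    1.12 -0.54]
```

View pics/w2b.png

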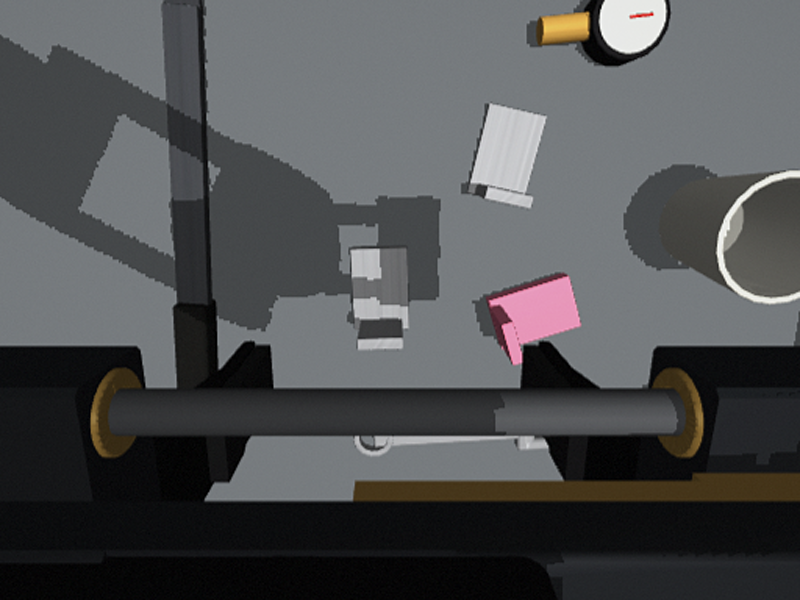

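```bash
python3 -c "
from h import *
np.set_printoptions(precision=4,suppress=True)
im,K,T=load('w2');_,Kt,Tt=load('top0');f=1/1.5625
s=lambda *a:np.array(a)*f-.2
print('A tab',tri((K,T,s(380,343)),(Kt,Tt,(394.2,197.8))),'B tab',tri((K,T,s(510,196)),(Kt,Tt,(357.2,164.4))))
print('A nose tri',tri((K,T,s(378,248)),(Kt,Tt,(367.7,200))),'B nose tri',tri((K,T,s(517,110)),(Kt,Tt,(333.3,163.5))))
for z in(.005,.012):
  a=ray(K,T,s((351,248),(406.5,247.5)),z);b=ray(K,T,s((489,103),(546,117)),z);print(z,np.linalg.norm(a[0]-a[1]),a,np.linalg.norm(b[0]-b[1]))
for z in(.045,.052):
  a=ray(K,T,s((358,344),(403,343)),z);b=ray(K,T,s((489,191),(533,203)),z);print(z,'tab w',np.linalg.norm(a[0]-a[1]),a.mean(0),np.linalg.norm(b[0]-b[1]))
# bar
b=ray(K,T,s((172,200),(207,200),(166,3),(203,3)),.017);print('shank',b)
b=ray(K,T,s((174,304),(214,303)),.024);print('handle front',b)
"
python3 - <<'E'
import cv2,numpy as np
a=cv2.imread('pics/w2.png');c=a[60:230,215:355];cv2.imwrite('pics/w2c.png',cv2.convertScaleAbs(cv2.resize(c,(490,595),interpolation=cv2.INTER_CUBIC),alpha=1.3))
E
python3 -c "
from h import *
rel([.418,-.330,.15],83.5)"
```

```text
A tab [ 0.5593 -0.3043  0.0405] B tab [ 0.6408 -0.2103  0.0566]
A nose tri [ 0.5601 -0.2458  0.0056] B nose tri [ 0.6549 -0.1582  0.0126]
0.005 0.039652784008214995 [[ 0.5411 -0.2435  0.005 ]
 [ 0.5807 -0.2454  0.005 ]] 0.039564488381662
0.012 0.0388701986022994 [[ 0.5418 -0.2423  0.012 ]
 [ 0.5806 -0.2441  0.012 ]] 0.03878364557391385
0.045 tab w 0.030064560551445206 [ 0.5596 -0.3021  0.045 ] 0.028598856487991587
0.052 tab w 0.02939578550240173 [ 0.56   -0.2995  0.052 ] 0.02796268548467295
shank [[ 0.4247 -0.2023  0.017 ]
 [ 0.4482 -0.2036  0.017 ]
 [ 0.4415 -0.0846  0.017 ]
 [ 0.464  -0.0859  0.017 ]]
handle front [[ 0.4169 -0.2728  0.024 ]
 [ 0.4448 -0.2736  0.024 ]]
rel [ -85.1 -147.7   71. ] [0.11 0.06 3.49]
```

View pics/w2c.png

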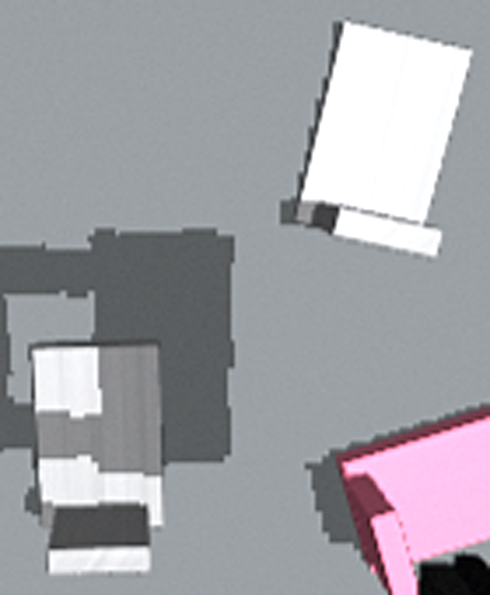

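Two-view triangulation puts B at tab 56 mm and nose 12.6 mm, and A at 40 and 5.6 mm. So B, the upper one near the gauge, is the thick packer. Its side face also shows in this crop while A's doesn't. Now to the bar.

```bash
python3 -m crank '[-20,-35,10,0,0,1,0, -40,-70,30,0,0,2,0, -60,-105,50,0,0,3,0, -80,-140,65,0,0,3.5,0, -85,-148,71,0,0,3.5,0]' >/dev/null
python3 -m crank '[0,0,0,0,0,0,110,0,0,0,0,0,0,110,0,0,0,0,0,0,110,0,0,0,0,0,0,110,0,0,0,0,0,0,110]' >/dev/null
python3 -c "
from h import *
st();wpic('w3')
a=cv2.imread('pics/w3.png');cv2.imwrite('pics/w3b.png',cv2.resize(a,(800,600),interpolation=cv2.INTER_CUBIC))"
```

```text
t 3.58 p [ 418.6 -327.8  150.4] yaw 83.75 pitch 0.07 roll 0.09 F [-0.4  0.2  0.4] M [-0.05  0.05 -0.05] w 61.4 g 0.0 q [-0.87  0.54  1.76  0.    0.84 -0.77]
```

View pics/w3b.png

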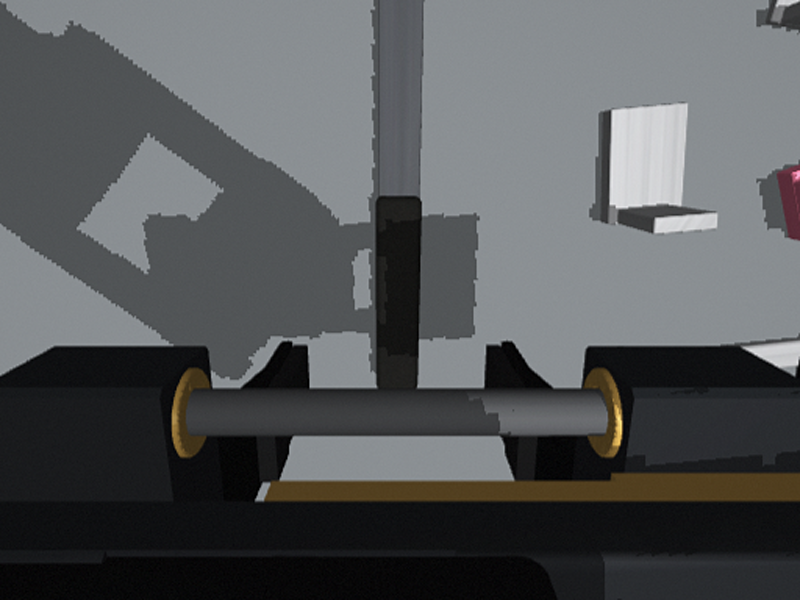

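```bash
python3 -c "
from h import *
np.set_printoptions(precision=4,suppress=True)
im,K,T=load('w3');f=1/1.5625
s=lambda *a:np.array(a)*f-.2
print('cam',T[:3,3])
for z in(0,.005,.012): print(z,ray(K,T,s((611,111),(601,113),(687,102),(717,220)),z)[:, :2].tolist())
print('tab top z45,52',ray(K,T,s((654,228),(717,222)),.045),ray(K,T,s((654,228),(717,222)),.052))
print('handle front',ray(K,T,s((377,197),(421,197)),.024),ray(K,T,s((377,380),(417,380)),.024), 'shank far',ray(K,T,s((380,10),(423,10)),.017))
a=cv2.imread('pics/w3.png')[55:160,370:475];b=cv2.imread('pics/w2.png')[55:160,290:360]
cv2.imwrite('pics/cmp.png',cv2.convertScaleAbs(np.hstack([cv2.resize(a,(400,400)),cv2.resize(b,(400,600))[:400]]),alpha=1.2))"
```

```text
cam [ 0.4277 -0.2561  0.2886]
0 [[0.5464208664651884, -0.24348177293510004], [0.5410225004366325, -0.2439155666040832], [0.5872386212148426, -0.24337744100353723], [0.6069106654760807, -0.3093915974686785]]
0.005 [[0.5443642288688594, -0.2436996362707621], [0.5390593778392091, -0.24412591540400133], [0.5844749044262999, -0.24359711166393685], [0.6038061731291875, -0.308467715851048]]
0.012 [[0.5414849362339988, -0.24400464494068896], [0.5363110062028165, -0.24442040372388674], [0.5806057009223402, -0.2439046505884963], [0.5994598838435369, -0.3071742815863652]]
tab top z45,52 [[ 0.5487 -0.3016  0.045 ]
 [ 0.579  -0.3021  0.045 ]] [[ 0.5453 -0.3003  0.052 ]
 [ 0.5747 -0.3007  0.052 ]]
handle front [[ 0.4158 -0.2735  0.024 ]
 [ 0.4385 -0.276   0.024 ]] [[ 0.4035 -0.3759  0.024 ]
 [ 0.4262 -0.3784  0.024 ]] shank far [[ 0.4277 -0.1853  0.017 ]
 [ 0.4485 -0.1876  0.017 ]]
```

View pics/cmp.png

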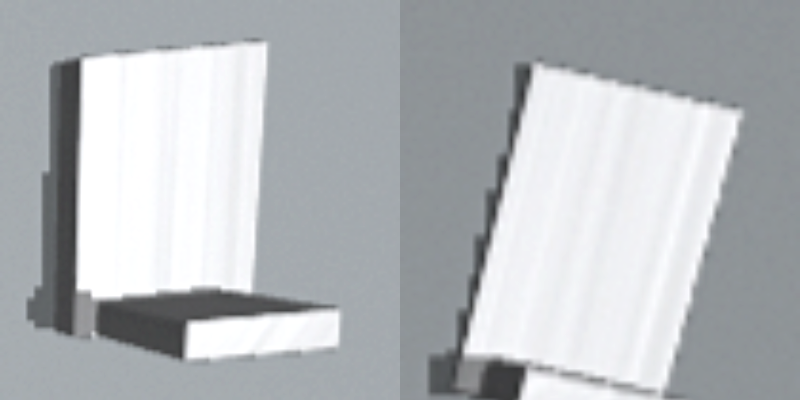

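Handle centreline found: heading 83.1°, grip point (0.4206, −0.3293). The packers still look ambiguous, so I'll check them again from closer after the bar. Grasping the bar now.

```bash
python3 -c "
from h import *
rel([.4206,-.3293,.028],83.1)"
python3 -m crank '[-1,2,30,0,0,-0.3,110,-1,2,65,0,0,-0.7,110,-1,2,95,0,0,-0.7,110,-1,2,110,0,0,-0.7,110,-1,2,115,0,0,-0.7,110]' >/dev/null
python3 -m crank '[0,0,4,0,0,0,110,0,0,8,0,0,0,110,0,0,8,0,0,0,110,0,0,8,0,0,0,255,0,0,8,0,0,0,255]' 55 >/dev/null
python3 -m crank '[0,0,0,0,0,0,255,0,0,0,0,0,0,255,0,0,0,0,0,0,255,0,0,0,0,0,0,255,0,0,0,0,0,0,255]' >/dev/null
python3 -c "
from h import *
st()"
```

```text
rel [ -1.    2.1 122.2] [0.08 0.06 0.63]
t 4.88 p [ 419.2 -329.9   27. ] yaw 84.3 pitch 0.04 roll 0.04 F [-1.2  0.8  3.3] M [-0.05  0.04 -0.02] w 23.5 g 54.8 q [-0.88  0.76  1.81  0.    0.57 -0.78]
```

```bash
cat >> h.py <<'E'
M0=np.array([.5425,.2076]);YAW=86.8
def SW(X,Y,Z):
    a=np.radians(YAW);return np.array([*(M0+X*np.array([np.cos(a),np.sin(a)])+Y*np.array([-np.sin(a),np.cos(a)])),Z])
def bar(p,s=0,n=0,Y=.036,xg=-.0958,zg=.027,cx=.108):
    a=np.radians(p);u=np.array([np.cos(a),-np.sin(a)]);nn=np.array([np.sin(a),np.cos(a)])
    P=np.array([-.047,.030])+(.006+n+zg-.007)*nn+(xg-cx+s)*u;return SW(P[0],Y,P[1])
E
python3 -m crank '[0,0,-20,0,0,0,255,0,0,-55,0,0,0,255,0,0,-95,0,0,0,255,0,0,-135,0,0,0,255,0,0,-175,0,0,0,255]' >/dev/null
python3 -c "
from h import *
st();print(bar(35,-.09,.004));rel(bar(35,-.09,.004),86.8,35)"
```

```text
t 5.3 p [ 417.8 -328.6  201.8] yaw 84.32 pitch -0.14 roll -0.17 F [ 0.8 -1.1 -6.5] M [-0.4   0.05  0.01] w 23.9 g 54.9 q [-0.88  0.47  1.71 -0.    0.97 -0.78]
[ 0.49145867 -0.06042829  0.22309132]
rel [274.2  46.7 -20.8] [ -0.92 -35.13  -2.35]
```

```bash
python3 -m crank '[40,5,-30,0,-7,-0.5,255,80,12,-35,0,-14,-1,255,120,20,-35,0,-21,-1.5,255,160,28,-35,-0.5,-28,-2,255,195,36,-30,-1,-35,-2.3,255]' >/dev/null
python3 -c "
from h import *
st();rel(bar(35,-.09,.004),86.8,35)"
```

```text
t 5.72 p [ 458.5 -180.9  233. ] yaw 86.22 pitch 27.53 roll -0.51 F [-0.1  0.  -5.7] M [0.56 0.01 0.01] w 23.7 g 55.0 q [-0.35  0.4   1.86 -0.63  0.86  0.13]
rel [113.1  24.5 -48. ] [-0.88 -7.47 -0.46]
```

```bash
python3 -m crank '[30,6,-15,0,-2,-0.2,255,60,13,-25,-0.3,-4,-0.4,255,85,19,-36,-0.6,-6,-0.4,255,85,19,-36,-0.9,-6,-0.4,255,85,19,-36,-0.9,-6,-0.4,255]' >/dev/null
python3 -m crank '[0,0,0,0,0,0,255,0,0,0,0,0,0,255,0,0,0,0,0,0,255,0,0,0,0,0,0,255,0,0,0,0,0,0,255]' >/dev/null
python3 -c "
from h import *
st();rel(bar(35,-.09,.004),86.8,35);wpic('w4')
from rig import robot
c=robot.camera('scene');np.savez('pics/s4.npz',**{k:np.array(v) for k,v in c.items()});s=c['pixels'][90:210,220:380,::-1]
a=cv2.imread('pics/w4.png');cv2.imwrite('pics/c4.png',np.vstack([cv2.resize(a[:150],(800,234)),cv2.resize(s,(480,360),interpolation=cv2.INTER_CUBIC).repeat(1,1) if 0 else np.pad(cv2.resize(s,(480,360),interpolation=cv2.INTER_CUBIC),((0,0),(0,320),(0,0)))]))"
```

```text
t 6.55 p [484.5 -93.2 225.9] yaw 86.65 pitch 33.35 roll 0.03 F [ 0.5 -0.6 -6.6] M [0.63 0.02 0.02] w 23.6 g 55.0 q [-0.1   0.46  1.82 -0.73  0.97  0.41]
rel [ 29.2   5.  -15.9] [-0.05 -1.65 -0.13]
```

View pics/c4.png

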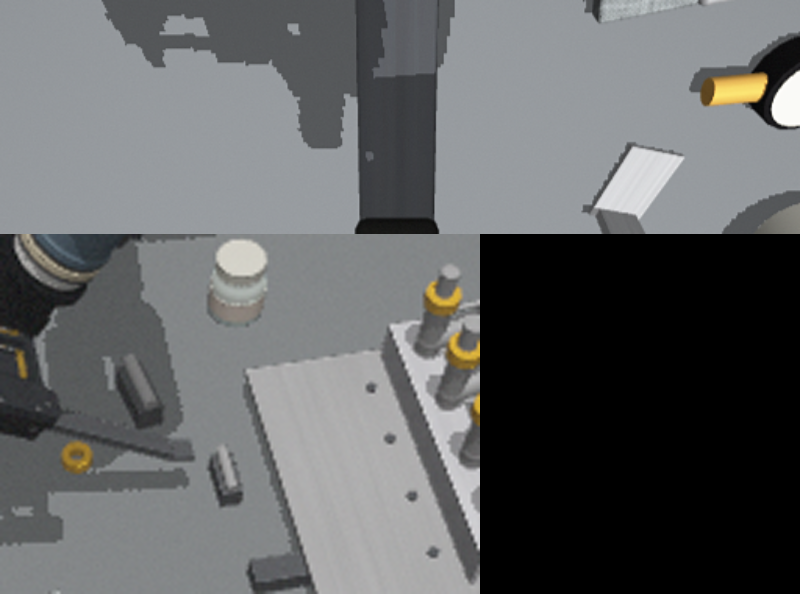

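```bash
python3 -c "
from h import *
from rig import robot
_,K,T=load('s4');o=robot.get_obs();Q=R.from_quat(o['tool_rot']).as_matrix();P=np.array(o['position'])
for x,z in((.1744,.016),(.172,.0205),(.150,.017)):
  for y in(-.011,.011):
    w=P+Q@np.array([x+.0958,y,.027-z]);print(np.round(w,4),((proj(K,T,w)[0]-[220,90])*3+[0,234]).round(1))
"
```

```text
[0.4863 0.127  0.0681] [189.2 438.9]
[0.5083 0.1257 0.0682] [194.2 457.3]
[0.4864 0.1275 0.0732] [190.  435.8]
[0.5083 0.1262 0.0732] [195.1 454.1]
[0.4852 0.1072 0.0824] [169.9 433.4]
[0.5072 0.1059 0.0824] [174.8 451.8]
```

The predicted toe end lands at (189,439)–(194,457), against (187,440)–(194,460) seen in the crop, so the bar model is good. I'll line it up and slide in.

```bash
python3 -m crank '[12,2,-6,0,-0.6,0,255,25,4,-12,0,-1.2,-0.1,255,29,5,-16,0,-1.7,-0.1,255,29,5,-16,0,-1.7,-0.1,255,29,5,-16,0,-1.7,-0.1,255]' >/dev/null
python3 -c "
from h import *
st();rel(bar(35,-.04,.003),86.8,35);rel(bar(35,0,.002),86.8,35)"
```

```text
t 7.07 p [491.7 -59.5 223.3] yaw 86.97 pitch 35.08 roll -0.05 F [-0.1  0.1 -5.8] M [ 0.63 -0.04 -0.01] w 23.6 g 55.0 q [-0.02  0.49  1.79 -0.74  1.03  0.48]
rel [49.4 -0.1  1.6] [0.04 0.08 0.14]
rel [89.4  0.   2.6] [0.04 0.08 0.14]
```

```bash
python3 -m crank '[20,0,0,0,0,0.1,255,40,0,1,0,0,0.1,255,49,0,1.6,0,0,0.1,255,49,0,1.6,0,0,0.1,255,49,0,1.6,0,0,0.1,255]' >/dev/null
python3 -c "
from h import *
st()"
python3 -m crank '[10,0,0,0,0,0,255,20,0,0.5,0,0,0,255,30,0,1,0,0,0,255,38,0,1,0,0,0,255,40,0,1,0,0,0,255]' >/dev/null
python3 -c "
from h import *
st();rel(bar(35,0,0),86.8,35);rel(bar(28,0.002,0),86.8,28);rel(bar(20,0.002,0),86.8,20);rel(bar(12,0.002,0),86.8,12);rel(bar(5,0.002,0),86.8,5)"
```

```text
t 7.48 p [493.7 -20.8 193.8] yaw 86.86 pitch 35.11 roll -0.03 F [ 0.2  0.5 -5.2] M [0.83 0.07 0.03] w 23.6 g 55.0 q [ 0.06  0.55  1.79 -0.73  1.03  0.57]
t 7.9 p [495.4  13.  168.8] yaw 86.9 pitch 35.03 roll -0.05 F [-0.3  0.  -5.4] M [ 0.67  0.03 -0.  ] w 23.8 g 55.0 q [ 0.12  0.6   1.77 -0.72  1.03  0.64]
rel [-1.3  0.2  1.7] [0.   0.03 0.08]
rel [-1.   0.2 26.5] [-0.    7.03  0.08]
rel [ 0.8  0.2 54.8] [-1.000e-02  1.503e+01  8.000e-02]
rel [ 6.6  0.2 82.6] [-2.000e-02  2.303e+01  8.000e-02]
rel [ 14.8   0.2 106.1] [-2.000e-02  3.003e+01  8.000e-02]
```

```bash
python3 -m crank '[-1,0,7,0,1.8,0,255,-1,0,14,0,3.5,0,255,-1,0,20,0,5.3,0,255,-1,0,26.5,0,7,0,255,-1,0,34,0,9,0,255]' >/dev/null
python3 -c "
from h import *
st()"
python3 -m crank '[0,0,7,0,2,0,255,0,0,14,0,4,0,255,0.5,0,21,0,6,0,255,0.5,0,21,0,6,0,255,0.5,0,21,0,6,0,255]' >/dev/null
python3 -c "
from h import *
st();rel(bar(20,0.002,0),86.8,20);rel(bar(12,0.002,0),86.8,12);rel(bar(5,0.002,0),86.8,5)"
```

```text
t 8.32 p [494.7  -8.1 142.5] yaw 86.83 pitch 25.96 roll 0.06 F [ 0.5  1.6 -5.8] M [1.1  0.07 0.01] w 23.4 g 55.0 q [ 0.01  0.59  1.82 -0.62  0.86  0.5 ]
t 8.73 p [494.2 -17.9 124.3] yaw 86.78 pitch 20.17 roll 0.04 F [-0.4 -0.4  0.1] M [0.23 0.1  0.06] w 23.8 g 55.0 q [-0.07  0.59  1.85 -0.52  0.76  0.38]
rel [ 0.4 -0.4  0.8] [ 0.04  0.17 -0.02]
rel [-1.2 -0.4 29.1] [ 0.04  8.17 -0.01]
rel [ 0.7 -0.4 53.9] [ 4.000e-02  1.517e+01 -1.000e-02]
```

```bash
python3 -m crank '[0,0,7,0,2,0,255,-0.5,0,14.5,0,4,0,255,-1,0,22,0,6,0,255,-1,0,29,0,8,0,255,-1,0,29,0,8,0,255]' >/dev/null
python3 -c "
from h import *
st();rel(bar(12,0.002,0),86.8,12);rel(bar(8,0.002,0),86.8,8);rel(bar(4,0.002,0),86.8,4)"
```

```text
t 9.15 p [494.1 -28.2  97.4] yaw 86.77 pitch 12.04 roll 0.12 F [-0.3  3.5  5.4] M [0.88 0.06 0.23] w 23.6 g 55.0 q [-0.16  0.62  1.88 -0.35  0.65  0.17]
rel [-0.8 -0.9  0.1] [ 0.12  0.04 -0.03]
rel [-2.1 -0.9 14.3] [ 0.12  4.04 -0.03]
rel [-2.5 -0.9 28.5] [ 0.12  8.04 -0.02]
```

```bash
python3 -m crank '[-0.5,0,7,0,2,0,255,-1,0,14.5,0,4,0,255,-2,0,22,0,6,0,255,-2,0,28.5,0,8,0,255,-2,0,32,0,9,0,255]' >/dev/null
python3 -m crank '[0,0,0,0,0,0,255,0,0,0,0,0,0,255,0,0,0,0,0,0,255,0,0,0,0,0,0,255,0,0,0,0,0,0,255]' >/dev/null
python3 -c "
from h import *
st();rel(bar(4,0.002,0),86.8,4)
from rig import robot
c=robot.camera('scene');np.savez('pics/s5.npz',**{k:np.array(v) for k,v in c.items()});s=c['pixels'][90:234,250:442,::-1]
cv2.imwrite('pics/c5.png',cv2.resize(s,(800,600),interpolation=cv2.INTER_CUBIC))
_,K,T=load('s5')
for th in(0,.08,.1,.12):
  for Y in(.15,-.15):
    X=.22-.22*np.cos(th)-.012*np.sin(th);Z=.024+.22*np.sin(th)+.012*np.cos(th);print(th,Y,(proj(K,T,SW(X,Y,Z))[0]-[250,90]).round(1)*4.167)
"
```

```text
t 9.98 p [493.3 -35.5  66.8] yaw 86.84 pitch 3.06 roll 0.03 F [0.8 6.4 4.5] M [ 1.23 -0.07 -0.03] w 23.9 g 55.0 q [-0.27  0.66  1.9  -0.1   0.57 -0.13]
rel [-1.2 -0.4 -3.1] [ 0.04 -0.94  0.04]
0 0.15 [215.4339 187.0983]
0 -0.15 [325.8594 537.543 ]
0.08 0.15 [217.1007 172.0971]
0.08 -0.15 [329.193 525.042]
0.1 0.15 [217.9341 168.3468]
0.1 -0.15 [330.4431 521.7084]
0.12 0.15 [218.7675 164.5965]
0.12 -0.15 [332.1099 518.3748]
```

View pics/c5.png

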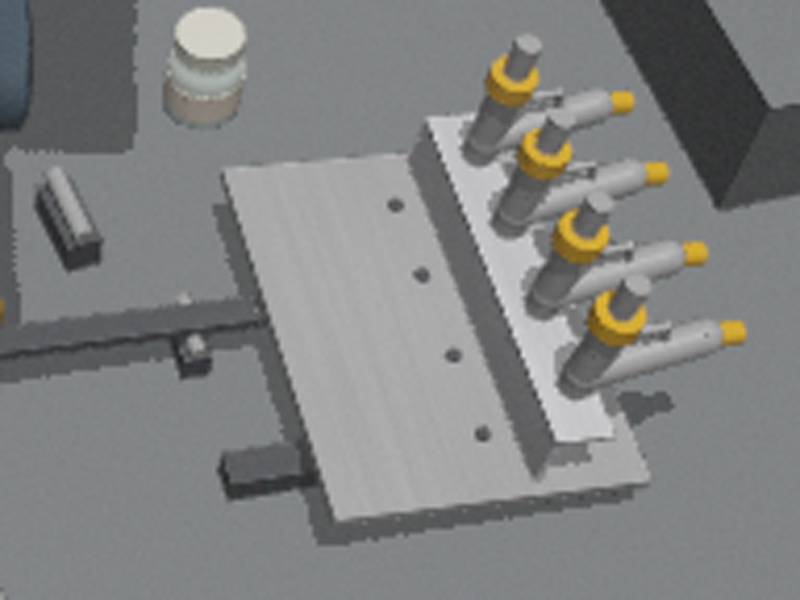

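The scene crop shows the bar over the rod with its toe under the edge. The rack's near corner is at (333,520) and its far corner at (221,168), which matches a tilt of about 0.10–0.11 rad. I'll withdraw the bar.

```bash
python3 -c "
from h import *
for p in(10,18): rel(bar(p,0.002,0.001),86.8,p)
o=bar(18,.002,.001);rel(bar(18,-.1,.006),86.8,18,(o,Rt(86.8,18)))"
python3 -m crank '[1,0,-8,0,-2.2,0,255,1,0,-16,0,-4.5,0,255,0,0,-25,0,-7,0,255,0,0,-32,0,-9,0,255,-1,0,-40,0,-11,0,255]' >/dev/null
python3 -c "
from h import *
st();rel(bar(18,0.002,0.001),86.8,18)"
```

```text
rel [  3.   -0.4 -25. ] [ 0.04 -6.94  0.04]
rel [ 12.1  -0.4 -51.9] [  0.04 -14.94   0.04]
rel [-102.   -0.   -5.] [0. 0. 0.]
t 10.45 p [492.8 -34.5 106.3] yaw 86.83 pitch 14.18 roll -0.0 F [-0.3  1.8 -3.8] M [ 1.06 -0.   -0.01] w 23.9 g 55.0 q [-0.16  0.61  1.87 -0.4   0.68  0.22]
rel [ 10.6   0.1 -14.8] [ 0.01 -3.82  0.03]
```

```bash
python3 -m crank '[0,0,-8,0,-2,0,255,0,0,-16,0,-4,0,255,-10,0,-17,0,-4,0,255,-30,0,-18,0,-4,0,255,-55,0,-19,0,-4,0,255]' >/dev/null
python3 -c "
from h import *
st()"
python3 -m crank '[-25,0,-3,0,0,0,255,-60,0,-6,0,0,0,255,-80,0,-25,0,2,0,255,-95,0,-50,0,4,0,255,-110,0,-80,0,6,0,255]' >/dev/null
python3 -c "
from h import *
st();rel([.4200,-.330,.12],84)
from rig import robot
c=robot.camera('scene');np.savez('pics/s6.npz',**{k:np.array(v) for k,v in c.items()})"
```

```text
t 10.87 p [489.6 -83.4 137.3] yaw 87.07 pitch 18.08 roll -0.12 F [-0.6 -0.7 -5.5] M [0.27 0.02 0.02] w 23.3 g 55.0 q [-0.22  0.56  1.87 -0.48  0.73  0.2 ]
t 11.28 p [ 483.3 -164.6  247.1] yaw 86.84 pitch 11.9 roll -0.37 F [ 0.2 -1.1 -6.2] M [-0.06 -0.03 -0.01] w 23.4 g 55.0 q [-0.44  0.37  1.75 -0.24  0.97 -0.25]
rel [-138.8  -53.   159.5] [-0.08 11.9   2.79]
```

```bash
python3 -m crank '[-30,-12,20,0,3,0.6,255,-60,-24,45,0,6,1.2,255,-90,-36,75,0,9,1.8,255,-115,-45,110,0,11.9,2.5,255,-135,-52,140,0,11.9,2.8,255]' >/dev/null
python3 -m crank '[0,0,0,0,0,0,255,0,0,0,0,0,0,255,0,0,0,0,0,0,255,0,0,0,0,0,0,255,0,0,0,0,0,0,255]' >/dev/null
python3 -c "
from h import *
st();rel([.4200,-.330,.028],84)"
```

```text
t 12.17 p [ 425.4 -321.2  139.9] yaw 84.15 pitch 0.21 roll 0.35 F [ 0.5  0.4 -5.3] M [-0.29 -0.01 -0.02] w 23.3 g 55.0 q [-0.86  0.56  1.77  0.    0.81 -0.76]
rel [ -8.9  -5.1 111.9] [0.35 0.21 0.15]
```

```bash
python3 -m crank '[-4,-2,35,0.2,0.2,0,255,-8,-5,70,0.3,0.2,0.1,255,-9,-5,92,0.3,0.2,0.1,255,-9,-5,102,0.3,0.2,0.1,255,-9,-5,107,0.3,0.2,0.1,255]' >/dev/null
python3 -m crank '[0,0,2,0,0,0,255,0,0,4,0,0,0,255,0,0,4,0,0,0,255,0,0,4,0,0,0,255,0,0,4,0,0,0,255]' >/dev/null
python3 -c "
from h import *
st()"
python3 -m crank '[0,0,0,0,0,0,110,0,0,0,0,0,0,110,0,0,0,0,0,0,110,0,0,0,0,0,0,110,0,0,0,0,0,0,110]' >/dev/null
python3 -m crank '[0,0,-30,0,0,0,110,0,0,-70,0,0,0,110,0,0,-110,0,0,0,110,0,0,-150,0,0,0,110,0,0,-190,0,0,0,110]' >/dev/null
python3 -c "
from h import *
st();rel([.58,-.255,.22],86.5);rel([.52,-.255,.19],86.5)
from rig import robot
c=robot.camera('top');np.savez('pics/top7.npz',**{k:np.array(v) for k,v in c.items()})
im=c['pixels'];_,K,T=load('top7')
n,l,s,ce=cv2.connectedComponentsWithStats((im.max(2)<45).astype(np.uint8))
for i in range(1,n):
  if s[i,4]>100: print(s[i],ray(K,T,[ce[i]],.022).round(3))
"
```

```text
t 13.0 p [ 419.9 -331.4   29.1] yaw 83.93 pitch 0.03 roll 0.11 F [ 0.1  0.2 -6.2] M [-0.32  0.1  -0.03] w 23.6 g 55.0 q [-0.88  0.76  1.81  0.    0.57 -0.77]
t 13.83 p [ 418.9 -330.6  219.8] yaw 83.91 pitch -0.08 roll -0.01 F [-0.2 -0.1  0.3] M [-0.11  0.08  0.04] w 49.7 g 0.0 q [-0.88  0.44  1.69  0.    1.01 -0.77]
rel [ 92.3 152.1  -0. ] [-0.01 -0.08 -2.59]
rel [85.8 92.5 30. ] [-0.01 -0.08 -2.59]
[ 428  179   71   69 1016] [[ 0.524 -0.463  0.022]]
[   0  216   37  115 2718] [[0.348 0.613 0.022]]
[451 244  34  14 178] [[ 0.44  -0.479  0.022]]
[344 284 116  97 760] [[ 0.222 -0.322  0.022]]
[ 213  325   74   52 1420] [[0.186 0.038 0.022]]
[189 371  23  13 161] [[0.123 0.152 0.022]]
```

```bash
python3 -m crank '[20,20,6,0,0,-0.6,110,40,42,12,0,0,-1.2,110,60,64,18,0,0,-1.8,110,80,86,24,0,0,-2.6,110,86,93,30,0,0,-2.6,110]' >/dev/null
python3 -m crank '[0,0,0,0,0,0,110,0,0,0,0,0,0,110,0,0,0,0,0,0,110,0,0,0,0,0,0,110,0,0,0,0,0,0,110]' >/dev/null
python3 -c "
from h import *
np.set_printoptions(precision=4,suppress=True,linewidth=200)
st();wpic('w7')
_,K3,T3=load('w3');_,Kt,Tt=load('top0')
print('A tab',tri((K3,T3,(438.8,142.1)),(Kt,Tt,(394.2,197.8))),'A nose',tri((K3,T3,(415.2,67.9)),(Kt,Tt,(367.7,200))))
im,K,T=load('w7');print('cam',T[:3,3]);g=cv2.cvtColor(im,cv2.COLOR_RGB2GRAY)
u=proj(K,T,[[.649,-.19,.01],[.561,-.28,.01]]);print(u)
n,l,s,ce=cv2.connectedComponentsWithStats(((im.min(2)>140)&(np.ptp(im.astype(int),axis=2)<25)).astype(np.uint8))
for i in range(1,n):
  if s[i,4]>60:print(s[i],ce[i].round(1))
x,y=u[0].astype(int)
for r in range(y-20,y+36,4): print(r,g[r,x-36:x+36:1].tolist())
"
```

```text
t 14.72 p [ 520.2 -256.4  188.5] yaw 86.41 pitch -0.03 roll 0.03 F [-0.1 -0.3 -0.5] M [-0.07  0.05  0.04] w 49.2 g 0.0 q [-0.65  0.54  1.61  0.    0.99 -0.59]
A tab [ 0.5541 -0.2978  0.0634] A nose [ 0.5569 -0.2441  0.0202]
cam [ 0.5261 -0.1846  0.3269]
[[382.9264 100.0129]
 [293.3867 196.2588]]
[459   0  47  21 739] [480.6   8.3]
[ 358   58   56   75 2641] [386.5  93.7]
[ 274  161   40   57 1039] [301.3 189.2]
[282 226  18   9 151] [290.6 230.1]
[271 282  41  25 554] [291.  293.9]
80 [140, 139, 141, 139, 138, 140, 140, 138, 140, 139, 139, 139, 140, 138, 140, 139, 138, 140, 143, 86, 58, 84, 207, 215, 216, 220, 215, 215, 216, 216, 215, 217, 218, 215, 217, 217, 212, 210, 212, 215, 217, 213, 210, 209, 209, 212, 213, 211, 213, 215, 214, 216, 215, 212, 210, 213, 219, 219, 210, 207, 207, 210, 215, 221, 144, 135, 137, 138, 138, 137, 138, 138]
84 [139, 137, 139, 139, 139, 139, 139, 138, 139, 139, 140, 137, 138, 137, 138, 139, 142, 83, 79, 54, 115, 215, 215, 216, 220, 214, 215, 216, 216, 216, 219, 218, 217, 216, 214, 213, 211, 213, 215, 216, 215, 213, 208, 210, 212, 213, 214, 214, 215, 213, 2
[... 3719 characters left out ...]
39, 139, 140, 139, 140, 138, 141, 141, 137, 139, 138, 139, 140, 141, 140, 139, 139, 139, 141, 140, 139, 142, 125, 141, 143, 140, 142, 140, 142, 132, 131, 119, 72, 74, 95, 100, 109, 143, 153, 180, 193, 202, 213, 220, 223, 219, 218, 215, 214, 210, 209, 209, 210, 209, 207, 206, 203, 206, 209, 196, 142, 137, 139, 138, 138, 138, 138, 140]
132 [140, 137, 139, 139, 139, 140, 140, 140, 139, 140, 139, 138, 138, 138, 140, 140, 139, 139, 139, 140, 138, 138, 139, 140, 139, 138, 140, 139, 139, 139, 138, 141, 140, 139, 138, 139, 140, 140, 139, 138, 140, 139, 139, 140, 139, 138, 140, 140, 139, 139, 141, 140, 140, 130, 123, 125, 131, 141, 133, 141, 140, 168, 154, 137, 138, 138, 139, 139, 137, 138, 138, 139]
```

```bash
python3 -c "
from h import *
np.set_printoptions(precision=4,suppress=True,linewidth=200)
im,K,T=load('w7');g=cv2.cvtColor(im,cv2.COLOR_RGB2GRAY);i3,K3,T3=load('w3');g3=cv2.cvtColor(i3,cv2.COLOR_RGB2GRAY)
for r in (158,160,161,162,164,170,180,190,200): print(r,g[r,262:322:2].tolist())
print()
for r in range(205,250,3): print(r,g[r,266:326:2].tolist())
print()
for r in(66,68,70,75,90,110): print(r,g3[r,374:450].tolist())
"
```

```text
158 [82, 83, 81, 82, 83, 83, 82, 81, 81, 83, 82, 81, 81, 83, 78, 144, 144, 143, 145, 143, 144, 143, 145, 144, 144, 140, 139, 140, 140, 138]
160 [81, 81, 82, 81, 82, 81, 76, 77, 77, 76, 73, 74, 74, 72, 69, 95, 65, 65, 63, 60, 60, 59, 59, 56, 58, 134, 139, 141, 141, 140]
161 [82, 82, 82, 83, 82, 73, 67, 67, 67, 68, 64, 64, 66, 55, 56, 58, 58, 59, 57, 72, 78, 95, 107, 137, 146, 148, 139, 140, 139, 140]
162 [82, 81, 81, 82, 80, 63, 74, 81, 84, 89, 98, 102, 109, 106, 107, 110, 101, 183, 187, 196, 197, 200, 194, 208, 209, 201, 138, 140, 140, 139]
164 [81, 82, 83, 82, 81, 54, 129, 128, 126, 125, 123, 124, 126, 125, 121, 121, 115, 219, 217, 217, 214, 215, 205, 213, 212, 213, 137, 140, 140, 141]
170 [81, 84, 82, 80, 81, 48, 125, 126, 127, 125, 120, 122, 126, 123, 121, 121, 119, 214, 214, 214, 213, 213, 204, 212, 211, 185, 139, 140, 141, 140]
180 [82, 83, 80, 82, 81, 64, 126, 125, 123, 125, 119, 123, 123, 123, 120, 120, 116, 210, 215, 215, 211, 212, 203, 210, 208, 180, 138, 138, 139, 140]
190 [81, 82, 82, 82, 80, 74, 125, 125, 123, 125, 119, 122, 124, 122, 120, 118, 209, 212, 212, 212, 210, 20
[... 3876 characters left out ...]
, 83, 66, 58, 58, 59, 54, 81, 191, 220, 217, 216, 220, 217, 217, 218, 217, 215, 211, 209, 215, 214, 213, 213, 214, 216, 215, 212, 208, 207, 206, 209, 206, 207, 213, 213, 211, 211, 212, 212, 215, 210, 207, 209, 208, 207, 207, 203, 197, 199, 202, 207, 207, 206, 204, 199, 145, 138, 141, 140, 142, 142, 140, 140, 140, 141, 142]
110 [141, 142, 142, 142, 141, 143, 148, 88, 82, 83, 85, 60, 55, 59, 56, 47, 160, 223, 219, 216, 218, 218, 218, 216, 217, 216, 212, 210, 216, 214, 213, 213, 215, 214, 214, 212, 211, 207, 206, 207, 206, 209, 214, 216, 213, 210, 213, 211, 214, 212, 206, 208, 209, 208, 206, 204, 199, 201, 204, 210, 207, 205, 206, 174, 144, 141, 141, 140, 142, 139, 142, 141, 141, 141, 140, 141]
```

Dark side wall at the same relative obliquity: A shows 5.2 px (12 mm predicts 5.25) and B shows 1.5 px (12 mm predicts 3.65, 5 mm predicts 1.5). So A, at about (0.561, −0.28), is the thick packer. The earlier triangulation used a picture taken while the arm was moving.

```bash
python3 -c "
from h import *
np.set_printoptions(precision=4,suppress=True,linewidth=200)
im,K,T=load('w7');i3,K3,T3=load('w3')
a=ray(K,T,[(272.9,162.3),(313.8,161.2),(310.8,214),(274,207)],.012);print('w7 nl nr rr rl',a)
b=ray(K3,T3,[(390.8,71),(440,65.2)],.012);print('w3 nose',b)
print('tab top back/front left',ray(K,T,[(282.3,234.3),(281.5,226)],.052))
n=(a[0]+a[1])/2;d=a[0]-a[1];h=np.degrees(np.arctan2(d[1],d[0]))-90;s=a[1]-a[2];h2=np.degrees(np.arctan2(s[1],s[0]));s=a[0]-a[3];h3=np.degrees(np.arctan2(s[1],s[0]));print(n,h,h2,h3)
hh=np.radians(np.mean([h,h2,h3]));t=n[:2]-.056*np.array([np.cos(hh),np.sin(hh)]);print('tab',t)
rel([*t,.13],np.degrees(hh))
"
```

```text
w7 nl nr rr rl [[ 0.5416 -0.243   0.012 ]
 [ 0.5821 -0.2444  0.012 ]
 [ 0.5782 -0.2997  0.012 ]
 [ 0.5405 -0.2897  0.012 ]]
w3 nose [[ 0.5415 -0.2441  0.012 ]
 [ 0.581  -0.244   0.012 ]]
tab top back/front left [[ 0.545  -0.3032  0.052 ]
 [ 0.5446 -0.295   0.052 ]]
[ 0.5619 -0.2437  0.012 ] 87.92700640384865 85.93341798471023 88.64860766390353
tab [ 0.5594 -0.2996]
rel [-40.8  41.7  58.5] [ 0.03 -0.03 -1.08]
```

```bash
python3 -m crank '[-14,14,20,0,0,-0.5,110,-28,28,40,0,0,-1,110,-41,41.5,58,0,0,-1.1,110,-41,41.5,75,0,0,-1.1,110,-41,41.5,95,0,0,-1.1,110]' >/dev/null
python3 -m crank '[0,0,0,0,0,0,110,0,0,0,0,0,0,110,0,0,0,0,0,0,110,0,0,0,0,0,0,110,0,0,0,0,0,0,110]' >/dev/null
python3 -c "
from h import *
st();rel([.5596,-.2995,.041],87.5)"
```

```text
t 15.6 p [ 560.6 -299.3   94.7] yaw 87.62 pitch 0.04 roll 0.15 F [0.2 0.6 0.6] M [-0.04  0.03 -0.  ] w 49.6 g 0.0 q [-0.67  0.73  1.52  0.    0.88 -0.63]
rel [-0.2 -1.1 53.7] [0.15 0.04 0.12]
```

```bash
python3 -m crank '[0,-1,20,0,0,0,110,0,-1,40,0,0,0,110,0,-1,53,0,0,0,110,0,-1,53,0,0,0,110,0,-1,53,0,0,0,110]' >/dev/null
python3 -c "
from h import *
st()"
python3 -m crank '[0,0,0,0,0,0,255,0,0,0,0,0,0,255,0,0,0,0,0,0,255,0,0,0,0,0,0,255,0,0,0,0,0,0,255]' 45 >/dev/null
python3 -c "
from h import *
st()"
python3 -m crank '[0,0,-15,0,0,0,255,0,0,-40,0,0,0,255,0,0,-75,0,0,0,255,0,0,-110,0,0,0,255,0,0,-130,0,0,0,255]' >/dev/null
python3 -c "
from h import *
st();rel(SW(-.13,-.080,.16),86.8)"
```

```text
t 16.02 p [ 558.8 -298.4   39.9] yaw 87.63 pitch -0.09 roll -0.02 F [ 0.2 -0.5  1. ] M [-0.12  0.07  0.03] w 49.2 g 0.0 q [-0.67  0.81  1.54  0.    0.79 -0.63]
t 16.43 p [ 559.2 -299.    40.9] yaw 87.62 pitch -0.0 roll 0.07 F [ 0.2 -0.5  3.7] M [-0.1   0.16  0.01] w 29.4 g 44.9 q [-0.67  0.81  1.54  0.    0.79 -0.63]
t 16.85 p [ 559.9 -299.5  173.5] yaw 87.62 pitch 0.1 roll 0.23 F [ 0.8 -1.2 -1.9] M [-0.13 -0.02  0.04] w 29.6 g 44.9 q [-0.67  0.63  1.48  0.    1.03 -0.63]
rel [374.9  39.6  13.1] [0.23 0.1  0.82]
```

```bash
python3 -m crank '[30,3,0,0,0,0.2,255,70,7,0,0,0,0.4,255,110,11,0,0,0,0.6,255,150,15,0,0,0,0.8,255,190,20,0,0,0,0.8,255]' >/dev/null
python3 -m crank '[35,4,0,0,0,0,255,75,8,0,0,0,0,255,115,12,0,0,0,0,255,155,16,0,0,0,0,255,180,19,10,0,0,0,255]' >/dev/null
python3 -m crank '[0,0,0,0,0,0,255,0,0,0,0,0,0,255,0,0,0,0,0,0,255,0,0,0,0,0,0,255,0,0,0,0,0,0,255]' >/dev/null
python3 -c "
from h import *
st();rel(SW(-.075,-.080,.068),86.8);wpic('w8')
im,K,T=load('w8');np.set_printoptions(precision=4,suppress=True)
# rest block px & packer nose expectation
print('rest front',proj(K,T,[SW(-.05,-.067,.024),SW(-.05,-.093,.024)]),'rack corner raised',proj(K,T,[SW(0,-.15,.058),SW(0,.15,.058)]))
from rig import robot
o=robot.get_obs();Q=R.from_quat(o['tool_rot']).as_matrix();P=np.array(o['position'])
print('nose px',proj(K,T,[P+Q@[.056,y,.028] for y in(-.02,.02)]))
g=cv2.cvtColor(im,cv2.COLOR_RGB2GRAY)
for r in range(100,260,6): print(r,g[r,200:310:3].tolist())
"
```

```text
t 18.1 p [615.8  67.4 160.6] yaw 86.7 pitch -0.04 roll 0.03 F [-0.9 -0.4 -1.7] M [-0.1   0.03  0.05] w 29.5 g 44.9 q [-0.07  0.62  1.53  0.    0.99 -0.01]
rel [60.8 -1.2 92.7] [ 0.03 -0.04 -0.1 ]
rest front [[234.4597  85.1213]
 [266.309   85.0338]] rack corner raised [[353.4364   4.2011]
 [-91.6732   5.491 ]]
nose px [[212.0535 134.891 ]
 [289.9717 134.8329]]
100 [143, 144, 142, 143, 143, 143, 142, 144, 142, 143, 143, 144, 143, 145, 141, 144, 144, 145, 144, 143, 143, 144, 144, 144, 143, 143, 143, 144, 143, 144, 144, 143, 144, 142, 143, 143, 144]
106 [144, 143, 143, 144, 144, 144, 142, 142, 145, 143, 143, 144, 143, 145, 142, 145, 143, 144, 143, 144, 142, 143, 143, 144, 143, 145, 143, 143, 144, 142, 144, 144, 144, 143, 144, 144, 144]
112 [143, 142, 144, 144, 142, 144, 143, 142, 142, 143, 145, 143, 142, 145, 144, 144, 144, 142, 143, 145, 142, 144, 143, 144, 145, 144, 144, 144, 144, 144, 143, 144, 143, 144, 143, 144, 141]
118 [145, 109, 105, 104, 105, 106, 105, 81, 82, 80, 81, 82, 83, 83, 105, 104, 144, 143, 144, 144, 144, 144, 143, 142, 144, 143, 145, 142, 144, 142, 142, 144, 143, 143,
[... 3302 characters left out ...]
 70, 70, 71, 71, 71, 70, 72, 68, 67, 69, 69, 72, 69, 68, 68, 18, 13, 11, 14, 13, 7, 8, 0, 146, 144]
238 [74, 3, 6, 8, 10, 12, 13, 14, 10, 70, 71, 73, 70, 71, 69, 70, 72, 70, 74, 71, 68, 69, 71, 71, 69, 69, 68, 69, 10, 14, 15, 12, 8, 6, 6, 4, 145]
244 [6, 8, 8, 14, 15, 11, 10, 13, 16, 70, 73, 73, 70, 73, 73, 71, 72, 71, 74, 71, 70, 70, 72, 71, 69, 69, 70, 70, 11, 14, 13, 13, 15, 10, 10, 8, 8]
250 [36, 37, 35, 38, 38, 38, 35, 38, 35, 36, 36, 34, 38, 37, 36, 35, 37, 35, 36, 38, 35, 38, 40, 40, 39, 39, 38, 40, 39, 40, 40, 38, 40, 39, 37, 41, 39]
256 [55, 52, 53, 53, 53, 54, 54, 52, 52, 54, 53, 52, 53, 55, 52, 53, 53, 51, 53, 52, 52, 54, 59, 61, 52, 77, 76, 77, 77, 76, 75, 77, 75, 76, 77, 76, 75]
```

```bash
python3 -c "
from h import *
np.set_printoptions(precision=4,suppress=True)
im,K,T=load('w8');g=cv2.cvtColor(im,cv2.COLOR_RGB2GRAY).astype(float)
# subpixel nose row per column, side cols per row
cs=np.arange(220,284,2);rows=[128+np.interp(150,np.maximum.accumulate(g[128:146,c]),np.arange(18)) for c in cs]
k,b=np.polyfit(cs,rows,1);print('nose line slope deg',np.degrees(np.arctan(k)),'row left/right',k*213+b,k*289+b)
def edge(r,c0,c1,th):
    s=g[r,c0:c1];i=np.nonzero((s[:-1]-th)*(s[1:]-th)<0)[0];return c0+i[0]+(s[i[0]]-th)/(s[i[0]]-s[i[0]+1]) if len(i) else np.nan
print('L',[round(edge(r,205,225,105),1) for r in(180,190,200)],[round(edge(r,205,225,150),1) for r in (142,148,154,160)],'R',[round(edge(r,294,282,150) if 0 else edge(r,284,296,150),1) for r in(140,148,156,162)],[round(edge(r,284,296,105),1) for r in (170,180,190,200)])
for r in range(0,100,7): print(r,g[r,215:365:5].astype(int).tolist())
"
```

```text
nose line slope deg -2.5107927207364087 row left/right 137.07430997732985 133.74173490094046
L [np.float64(214.8), np.float64(215.3), np.float64(215.7)] [np.float64(211.9), np.float64(212.7), np.float64(212.8), np.float64(213.6)] R [np.float64(288.4), np.float64(288.4), np.float64(288.4), np.float64(288.5)] [np.float64(288.3), np.float64(288.3), np.float64(288.2), np.float64(288.2)]
0 [150, 148, 144, 147, 144, 144, 142, 139, 138, 117, 138, 112, 115, 134, 133, 134, 129, 129, 127, 125, 125, 107, 107, 104, 118, 116, 115, 115, 140, 143]
7 [82, 80, 79, 79, 54, 57, 56, 56, 57, 55, 50, 81, 82, 81, 82, 84, 85, 85, 84, 84, 84, 142, 145, 144, 144, 143, 143, 139, 141, 141]
14 [83, 83, 84, 85, 53, 86, 86, 87, 54, 54, 49, 82, 82, 83, 84, 83, 83, 83, 82, 83, 84, 139, 142, 142, 142, 141, 141, 140, 140, 143]
21 [83, 78, 79, 83, 94, 95, 94, 96, 95, 93, 90, 79, 128, 130, 129, 144, 82, 78, 78, 78, 129, 140, 142, 141, 142, 140, 141, 140, 141, 140]
28 [142, 141, 142, 82, 93, 96, 95, 97, 93, 94, 86, 142, 142, 143, 142, 143, 142, 141, 141, 141, 142, 142, 142, 141, 143, 141, 141, 142, 141, 141]
35 [142, 142
[... 764 characters left out ...]
 89, 143, 143, 143, 143, 143, 144, 143, 142, 142, 142, 143, 142, 142, 142, 141, 144, 142, 143, 143]
77 [143, 143, 143, 87, 96, 96, 97, 95, 98, 97, 83, 143, 143, 142, 143, 144, 143, 143, 142, 141, 143, 142, 141, 141, 143, 142, 142, 143, 142, 142]
84 [142, 144, 143, 147, 96, 96, 98, 95, 95, 94, 79, 141, 143, 142, 142, 143, 143, 143, 143, 142, 143, 142, 143, 143, 143, 144, 143, 142, 143, 143]
91 [142, 144, 142, 144, 143, 144, 143, 144, 144, 144, 144, 144, 143, 143, 142, 143, 144, 144, 143, 143, 143, 142, 143, 143, 142, 142, 141, 143, 142, 143]
98 [143, 143, 143, 144, 142, 144, 142, 142, 143, 145, 144, 145, 145, 145, 142, 143, 142, 144, 142, 144, 142, 143, 145, 144, 142, 142, 144, 142, 143, 143]
```

```bash
python3 -c "
from h import *
rel(SW(-.085,-.0778,.0675),84.6)"
```

```text
rel [50.8 -3.4 93.2] [ 0.04 -0.04  2.1 ]
```

```bash
python3 -m crank '[20,-1.5,20,0,0,1,255,40,-3,45,0,0,2.1,255,51,-3.4,70,0,0,2.1,255,51,-3.4,86,0,0,2.1,255,51,-3.4,93,0,0,2.1,255]' >/dev/null
python3 -m crank '[0,0,0,0,0,0,255,0,0,0,0,0,0,255,0,0,0,0,0,0,255,0,0,0,0,0,0,255,0,0,0,0,0,0,255]' >/dev/null
python3 -c "
from h import *
st();rel(SW(-.085,-.0778,.0675),84.6);rel(SW(-.028,-.0778,.067),84.6);wpic('w9')
np.set_printoptions(precision=4,suppress=True)
im,K,T=load('w9');g=cv2.cvtColor(im,cv2.COLOR_RGB2GRAY).astype(float)
cs=np.arange(220,284,2);rows=[124+np.interp(150,np.maximum.accumulate(g[124:146,c]),np.arange(22)) for c in cs]
k,b=np.polyfit(cs,rows,1);c=ray(K,T,[(213,k*213+b),(289,k*289+b)],.0665-.028);d=c[1]-c[0];print('nose',c,'normal heading',np.degrees(np.arctan2(d[1],d[0]))+90)
# rack front top edge line
for th in(.08,.1,.12):
  X=.22-.22*np.cos(th)-.012*np.sin(th);Z=.024+.22*np.sin(th)+.012*np.cos(th);p=proj(K,T,[SW(X,-.14,Z),SW(X,-.04,Z)]);print(th,p[:,:].round(1).tolist())
for c in(180,250,320,335): print(c,g[40:125:2,c].astype(int).tolist())
"
```

```text
t 18.98 p [616.  119.7  68.7] yaw 84.68 pitch -0.06 roll 0.15 F [ 0.6  0.  -2.5] M [-0.12  0.04  0.  ] w 29.6 g 44.9 q [0.01 0.76 1.55 0.   0.82 0.11]
rel [-1.4 -0.5  1.2] [ 0.15 -0.06  0.08]
rel [55.6 -2.6  1.8] [ 0.15 -0.06  0.08]
nose [[0.6012 0.1745 0.0385]
 [0.6412 0.177  0.0385]] normal heading 93.51846534681826
0.08 [[380.1, 71.4], [159.4, 80.2]]
0.1 [[384.0, 70.1], [156.5, 79.2]]
0.12 [[388.0, 68.5], [153.5, 77.8]]
180 [214, 214, 212, 212, 212, 215, 215, 213, 216, 215, 212, 215, 216, 215, 212, 191, 152, 53, 64, 86, 84, 153, 148, 150, 150, 149, 149, 150, 150, 150, 149, 151, 149, 149, 151, 155, 85, 89, 89, 89, 89, 88, 89]
250 [213, 211, 211, 213, 218, 216, 215, 215, 215, 214, 219, 218, 215, 205, 182, 100, 67, 58, 88, 97, 98, 97, 96, 95, 96, 96, 96, 98, 97, 95, 94, 95, 96, 97, 97, 98, 98, 96, 97, 96, 99, 97, 98]
320 [213, 213, 218, 218, 215, 214, 214, 214, 217, 219, 216, 213, 195, 154, 72, 57, 85, 89, 86, 152, 150, 149, 149, 150, 150, 149, 149, 151, 150, 149, 148, 149, 150, 150, 150, 151, 151, 149, 150, 148, 150, 151, 151]
335 [212, 214, 220, 218, 214, 214, 214, 212, 220, 218, 215, 212, 186, 122, 66, 66, 89, 86, 135, 150, 151, 150, 149, 149, 151, 149, 150, 150, 150, 149, 148, 150, 149, 150, 150, 149, 148, 150, 149, 151, 150, 149, 151]
```

```bash
python3 -c "
from h import *
np.set_printoptions(precision=4,suppress=True)
im,K,T=load('w9');g=cv2.cvtColor(im,cv2.COLOR_RGB2GRAY).astype(float)
for c in(205,216,222,236,250,264,278,285,290): print(c,g[126:146,c].astype(int).tolist())
for r in(150,165,180,195): print(r,g[r,206:222].astype(int).tolist(),g[r,280:296].astype(int).tolist())
for th in(.08,.1,.12):
  X=.22-.22*np.cos(th)+.012*np.sin(th);Z=.024+.22*np.sin(th)+.012*np.cos(th);p=proj(K,T,[SW(X,-.08,Z),SW(X,-.04,Z)]);print(th,p.round(1).tolist())
"
```

```text
205 [151, 150, 150, 150, 152, 112, 90, 94, 92, 92, 139, 155, 154, 155, 155, 155, 154, 154, 153, 152]
216 [150, 151, 151, 153, 109, 86, 88, 91, 86, 75, 70, 173, 217, 223, 223, 223, 222, 223, 222, 222]
222 [87, 89, 88, 89, 88, 87, 90, 90, 84, 72, 88, 177, 222, 227, 226, 225, 224, 224, 225, 224]
236 [98, 99, 98, 98, 97, 98, 100, 69, 64, 64, 155, 204, 225, 228, 227, 227, 227, 226, 226, 227]
250 [98, 98, 98, 97, 98, 70, 52, 59, 67, 79, 168, 220, 225, 225, 223, 225, 224, 224, 224, 224]
264 [97, 98, 96, 98, 96, 97, 98, 77, 62, 147, 202, 229, 230, 229, 229, 229, 229, 228, 229, 229]
278 [150, 150, 150, 148, 151, 153, 141, 90, 63, 170, 218, 224, 224, 223, 223, 223, 222, 221, 222, 220]
285 [151, 150, 151, 150, 152, 154, 138, 86, 83, 177, 222, 228, 226, 226, 226, 226, 226, 226, 225, 225]
290 [150, 149, 150, 151, 151, 149, 151, 150, 149, 148, 150, 151, 149, 149, 148, 149, 150, 150, 150, 148]
150 [153, 139, 92, 87, 88, 89, 63, 187, 229, 223, 221, 221, 222, 225, 225, 225] [226, 228, 228, 227, 225, 224, 224, 230, 198, 151, 149, 151, 150, 150, 150, 151]
165 [90, 91, 89, 88, 89, 90, 87, 72, 185, 227, 222, 221, 218, 221, 224, 225] [229, 231, 232, 231, 228, 228, 229, 234, 176, 79, 85, 90, 89, 89, 89, 87]
180 [88, 88, 88, 87, 89, 90, 90, 88, 75, 121, 139, 139, 135, 135, 137, 137] [130, 131, 133, 131, 132, 130, 131, 133, 121, 71, 133, 137, 137, 136, 136, 137]
195 [90, 88, 89, 88, 89, 89, 89, 89, 87, 77, 120, 138, 135, 135, 135, 137] [128, 131, 134, 131, 130, 130, 131, 133, 112, 119, 149, 151, 150, 151, 149, 149]
0.08 [[247.2, 72.2], [158.9, 75.7]]
0.1 [[247.0, 69.8], [155.9, 73.4]]
0.12 [[246.7, 66.9], [152.7, 70.7]]
```

Packer square to the stand, rack tilt about 0.10 rad. Inserting.

```bash
python3 -m crank '[8,-0.4,1,0,0,0,255,16,-0.8,1.5,0,0,0,255,24,-1.2,1.5,0,0,0,255,30,-1.5,1.5,0,0,0,255,36,-1.8,1.5,0,0,0,255]' >/dev/null
python3 -c "
from h import *
st()"
python3 -m crank '[6,-0.3,0,0,0,0,255,12,-0.6,0,0,0,0,255,18,-0.9,0,0,0,0,255,19.5,-0.9,0,0,0,0,255,19.5,-0.9,0,0,0,0,255]' >/dev/null
python3 -c "
from h import *
st();rel(SW(-.028,-.0778,.064),84.6)"
```

```text
t 19.45 p [616.6 157.4  65.9] yaw 84.78 pitch -0.05 roll 0.01 F [-0.3  0.3 -1.9] M [-0.12  0.06 -0.03] w 29.3 g 44.9 q [0.07 0.78 1.53 0.   0.84 0.16]
t 19.87 p [617.6 176.3  66. ] yaw 84.77 pitch -0.05 roll 0.02 F [ 0.2  0.2 -2.1] M [-0.14  0.01 -0.02] w 29.3 g 44.9 q [0.1  0.78 1.51 0.   0.85 0.19]
rel [-0.9  1.1  2. ] [ 0.02 -0.05  0.17]
```

```bash
python3 -m crank '[0,1,0.7,0,0,0.2,255,0,1,1.4,0,0,0.2,255,0,1,2,0,0,0.2,255,0,1,2,0,0,0.2,255,0,1,2,0,0,0.2,255]' >/dev/null
python3 -c "
from h import *
st()"
```

```text
t 20.28 p [618.9 175.3  65. ] yaw 84.49 pitch -0.06 roll 0.06 F [-2.2 -0.2  5.7] M [-0.08  0.42  0.03] w 29.2 g 45.0 q [0.1  0.78 1.51 0.   0.85 0.2 ]
```

```bash
python3 -m crank '[0,0,-0.5,0,0,0,110,0,0,-0.5,0,0,0,110,0,0,-0.5,0,0,0,110,0,0,-0.5,0,0,0,110,0,0,-0.5,0,0,0,110]' >/dev/null
python3 -c "
from h import *
st()"
python3 -m crank '[0,0,-15,0,0,0,110,0,0,-40,0,0,0,110,0,0,-80,0,0,0,110,0,0,-110,0,0,0,110,0,0,-110,0,0,0,110]' >/dev/null
python3 -m crank '[-20,0,0,0,0,-1,255,-35,0,0,0,0,-2,255,-35,0,0,0,0,-2,255,-35,0,0,0,0,-2,255,-35,0,0,0,0,-2,255]' >/dev/null
python3 -c "
from h import *
st();wpic('w10');np.set_printoptions(precision=4,suppress=True)
im,K,T=load('w10');g=cv2.cvtColor(im,cv2.COLOR_RGB2GRAY).astype(int)
for nm,P in(('tabtop front/back',[SW(x,-.08+y,.024+.052) for x in(-.024,-.032) for y in(-.015,.015)]),('base tail top',[SW(-.032,-.08+y,.036) for y in(-.02,.02)]),('rack edge .1',[SW(.0024,Y,.0579) for Y in(-.08,-.15,0)])): print(nm,proj(K,T,P).round(1).tolist())
u=proj(K,T,SW(-.02,-.08,.05))[0].astype(int);print(u)
for r in range(u[1]-50,u[1]+45,4): print(r,g[max(r,0),u[0]-66:u[0]+66:4].tolist())
rel(SW(.02,-.03,.12),86.8)"
```

```text
t 20.7 p [618.6 175.4  64.2] yaw 84.51 pitch -0.05 roll 0.01 F [ 0.5  0.3 -0.2] M [-0.08  0.02 -0.02] w 48.1 g 0.0 q [0.1  0.79 1.51 0.   0.85 0.2 ]
t 21.53 p [615.2 141.  174. ] yaw 86.48 pitch -0.08 roll -0.01 F [ 0.1  0.2 -0.7] M [-0.09  0.09  0.01] w 23.9 g 0.0 q [0.05 0.62 1.48 0.   1.04 0.11]
tabtop front/back [[276.9, 149.6], [236.3, 149.9], [276.8, 160.3], [236.5, 160.6]]
base tail top [[279.4, 152.3], [233.1, 152.6]]
rack edge .1 [[256.2, 112.3], [347.0, 111.7], [152.7, 113.0]]
[256 140]
90 [205, 207, 207, 204, 205, 205, 205, 204, 203, 204, 204, 203, 205, 204, 203, 204, 206, 205, 204, 205, 205, 205, 205, 206, 206, 209, 206, 207, 208, 207, 208, 207, 208]
94 [202, 201, 202, 202, 203, 203, 205, 205, 206, 206, 207, 209, 207, 208, 208, 207, 208, 209, 209, 210, 209, 210, 210, 211, 212, 212, 211, 212, 214, 215, 213, 213, 214]
98 [204, 203, 204, 204, 202, 202, 205, 204, 204, 204, 205, 203, 206, 203, 204, 203, 204, 203, 204, 205, 205, 206, 206, 205, 207, 207, 208, 208, 208, 208, 209, 209, 208]
102 [206, 208, 207, 207, 208, 208, 208, 207, 207, 208, 207, 207, 208, 207, 208, 208, 209, 2
[... 2526 characters left out ...]
, 49, 82, 89, 90, 59, 80, 80, 79, 80, 80, 80, 138, 136, 136, 136, 136, 134]
170 [80, 78, 80, 79, 79, 79, 79, 81, 78, 78, 80, 79, 78, 51, 47, 44, 51, 73, 94, 73, 73, 79, 79, 80, 80, 81, 80, 138, 136, 135, 135, 136, 136]
174 [79, 78, 78, 78, 80, 78, 79, 79, 80, 79, 77, 81, 78, 80, 80, 75, 136, 136, 140, 80, 80, 80, 79, 79, 80, 80, 75, 135, 135, 136, 135, 136, 136]
178 [79, 79, 80, 79, 80, 79, 81, 78, 79, 80, 78, 81, 80, 79, 79, 75, 135, 136, 140, 79, 79, 79, 80, 81, 79, 80, 77, 136, 136, 136, 135, 137, 136]
182 [79, 77, 77, 80, 79, 78, 77, 81, 78, 79, 79, 79, 78, 81, 79, 78, 135, 134, 137, 78, 78, 80, 80, 79, 79, 79, 78, 136, 137, 135, 135, 136, 135]
rel [ 81.9 -46.7  54.2] [-0.01 -0.07 -0.28]
```

The packer is seated: tab top at columns 237–276, rows 151–160, against a prediction of 236–277, 150–160. Now I'll press the rack down.

```bash
python3 -c "
from h import *
rel(SW(.02,-.065,.095),86.8)"
python3 -m crank '[20,-4,0,0,0,0,255,50,-8,10,0,0,0,255,75,-11,30,0,0,0,255,82,-12,60,0,0,0,255,82,-12,79,0,0,0,255]' >/dev/null
python3 -m crank '[0,0,0,0,0,0,255,0,0,0,0,0,0,255,0,0,3,0,0,0,255,0,0,6,0,0,0,255,0,0,9,0,0,0,255]' >/dev/null
python3 -c "
from h import *
st()"
```

```text
rel [ 82.  -11.7  79.2] [-0.01 -0.07 -0.28]
t 22.42 p [609.5 223.1  87.9] yaw 86.48 pitch -0.1 roll 0.19 F [-0.4 -0.7 -0.4] M [-0.05  0.02 -0.06] w 0.4 g 0.0 q [0.18 0.76 1.49 0.   0.89 0.24]
```

```bash
python3 -m crank '[0,0,2,0,0,0,255,0,0,4,0,0,0,255,0,0,6,0,0,0,255,0,0,8,0,0,0,255,0,0,10,0,0,0,255]' >/dev/null
python3 -c "
from h import *
st()"
python3 -m crank '[0,0,1,0,0,0,255,0,0,2,0,0,0,255,0,0,3,0,0,0,255,0,0,4,0,0,0,255,0,0,4,0,0,0,255]' >/dev/null
python3 -c "
from h import *
st()"
```

```text
t 22.83 p [608.7 222.4  78. ] yaw 86.54 pitch 0.03 roll 0.08 F [-0.9 -4.1  7.5] M [-0.79  0.35 -0.03] w 0.4 g 3.7 q [ 0.18  0.77  1.49 -0.    0.88  0.24]
t 23.25 p [608.7 221.9  74.2] yaw 86.54 pitch 0.06 roll 0.07 F [-2.2 -5.1  7.7] M [-0.88  0.37 -0.03] w 0.6 g 3.8 q [ 0.18  0.78  1.49 -0.    0.87  0.24]
```

Moving at 7.7 N, as expected. Next, pressing on to firm contact.

```bash
python3 -m crank '[0,0,0.5,0,0,0,255,0,0,1,0,0,0,255,0,0,1.5,0,0,0,255,0,0,2,0,0,0,255,0,0,2,0,0,0,255]' >/dev/null
python3 -c "
from h import *
st()"
```

```text
t 23.67 p [608.7 221.9  74. ] yaw 86.56 pitch 0.07 roll 0.09 F [-4.1 -3.7 17.6] M [-1.03  0.88 -0.07] w 0.9 g 8.3 q [ 0.18  0.78  1.49 -0.    0.87  0.24]
```

```bash
python3 -m crank '[0,0,0.5,0,0,0,255,0,0,1,0,0,0,255,0,0,1,0,0,0,255,0,0,1,0,0,0,255,0,0,1,0,0,0,255]' >/dev/null
python3 -c "
from h import *
st()"
python3 -m crank '[0,0,-10,0,0,0,255,0,0,-40,0,0,0,255,-20,0,-80,0,0,0,255,-40,0,-120,0,0,0,255,-52,0,-140,0,0,0,255]' >/dev/null
python3 -m crank '[0,0,0,0,0,0,255,0,0,0,0,0,0,255,0,0,0,0,0,0,255,0,0,0,0,0,0,255,0,0,0,0,0,0,255]' >/dev/null
python3 -c "
from h import *
from rig import robot
st();wpic('w11')
im,K,T=load('w11');g=cv2.cvtColor(im,cv2.COLOR_RGB2GRAY).astype(int)
print('tabtop',proj(K,T,[SW(x,-.08+y,.076) for x in(-.024,-.032) for y in(-.015,.015)]).round(1).tolist())
for th in(.0,.0625,.1):
  X=.22-.22*np.cos(th)+.012*np.sin(th);Z=.024+.22*np.sin(th)+.012*np.cos(th);print(th,proj(K,T,[SW(X,-.15,Z),SW(X,-.08,Z)]).round(1).tolist())
u=proj(K,T,SW(-.028,-.08,.076))[0].astype(int);print(u)
for r in range(u[1]-46,u[1]+14,3): print(r,g[r,u[0]-40:u[0]+41:4].tolist())
p=proj(K,T,SW(0,-.15,.05))[0].astype(int);print('corner',p)
for r in range(p[1]-12,p[1]+12,3): print(r,g[r,p[0]-24:p[0]+24:2].tolist())
a=np.load('pics/top0.npz')['pixels'].astype(int);c=robot.camera('top')['pixels'].astype(int);np.save('pics/topend.npy',c)
d=(abs(a-c).max(2)>40).astype(np.uint8);n,l,s,ce=cv2.connectedComponentsWithStats(d)
print([s[i].tolist() for i in range(1,n) if s[i,4]>12])
"
```

```text
t 24.08 p [608.7 221.9  73.9] yaw 86.56 pitch 0.08 roll 0.1 F [-4.7 -5.7 21.3] M [-1.11  1.03 -0.07] w 0.5 g 10.5 q [ 0.18  0.78  1.49 -0.    0.87  0.24]
t 24.92 p [604.  171.7 207.6] yaw 86.55 pitch -0.03 roll -0.19 F [-0.3 -0.4 -0.4] M [-0.11  0.04 -0.  ] w -0.0 g 0.0 q [0.1  0.58 1.46 0.   1.11 0.16]
tabtop [[289.2, 178.7], [254.4, 178.9], [289.0, 187.7], [254.5, 187.8]]
0.0 [[342.6, 144.7], [269.9, 145.1]]
0.0625 [[346.6, 145.3], [270.6, 145.7]]
0.1 [[349.2, 145.3], [271.1, 145.6]]
[271 183]
137 [113, 110, 112, 197, 196, 196, 199, 199, 199, 200, 203, 110, 115, 113, 112, 112, 110, 112, 106, 202, 202]
140 [111, 111, 111, 143, 203, 150, 143, 142, 144, 146, 110, 111, 110, 110, 110, 111, 111, 111, 109, 200, 199]
143 [111, 111, 113, 111, 113, 113, 111, 112, 112, 111, 113, 114, 114, 113, 113, 112, 111, 113, 111, 202, 203]
146 [70, 67, 65, 68, 67, 78, 79, 91, 90, 89, 87, 88, 86, 82, 85, 90, 115, 114, 115, 126, 126]
149 [73, 123, 124, 71, 72, 114, 115, 112, 114, 108, 113, 113, 112, 106, 112, 123, 124, 124, 125, 126, 124]
152 [74, 125, 126, 75, 73, 109, 178, 179, 118, 108, 114, 113, 110, 1
[... 2317 characters left out ...]
26, 125, 126, 125, 126, 126, 126, 126, 125, 125, 125, 123]
155 [125, 126, 125, 125, 124, 125, 126, 125, 126, 126, 123, 126, 125, 124, 125, 125, 125, 125, 125, 124, 126, 124, 125, 124]
[[189, 68, 9, 3, 17], [134, 78, 50, 6, 208], [40, 81, 172, 303, 11790], [57, 83, 126, 171, 4449], [97, 130, 6, 6, 30], [96, 131, 13, 15, 72], [69, 138, 4, 6, 20], [76, 138, 5, 7, 24], [106, 153, 9, 5, 35], [92, 158, 6, 7, 37], [64, 164, 4, 7, 20], [71, 164, 5, 8, 27], [193, 180, 10, 11, 83], [66, 193, 4, 8, 26], [377, 193, 17, 19, 71], [58, 194, 4, 6, 20], [367, 194, 6, 15, 19], [53, 222, 4, 6, 21], [37, 233, 52, 8, 217], [0, 236, 9, 8, 51], [295, 236, 3, 10, 13], [0, 238, 35, 95, 2410], [23, 374, 31, 10, 162]]
```

The rack corner is at column 346.5 (0.0625 rad predicts 346.6), so it sits on the packer. The tab hasn't moved, the bystanders are unchanged and the bar is back at its original place. Handing in.

```bash
python3 -c "
from rig import robot
print(robot.hand_in())"
```

```text
the job is handed in; nothing more can be done
None
```

I handed the job in after about 25 s of robot time: the rack sits on the thick packer, which is square on the rest block with its nose about 28 mm in under the edge, and the pry bar lies clear on the bench.

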